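Load the glue-up clamp with an even row of laths

ROBOT

A 6-joint arm with a two-finger parallel gripper is mounted at the origin on the work surface; the furniture and walls round the work are solid. World frame = base frame: x ahead of the robot, y to its left, z up, the work surface at z = 0. Lengths are in m, angles in rad, forces in N, time in s.
With the tool pointing down it reaches from about 0.3 to 0.775 m from the base axis. Payload 14.6 kg.
Tool frame: the origin (TCP) lies at the very end of the fingers, on their centre line; the grasp point (between the pads) lies 19 mm behind it; z points along the fingers, y is the direction in which the jaws open and shut (so a half turn about z gives the same grasp; the last joint's range is limited). The gripper opens to 94 mm and grips with 3 to 60 N. Pads are 16 mm wide; open, the fingers measure 119 mm over their backs; the gripper's body (75 mm by 177 mm) begins 78 mm behind the grasp point.
Start: joints at [-1.337, 0.3, 1.521, -0, 1.321, -0.067], TCP at [0.163, -0.525, 0.205] pointing down, gripper open.
Joint ranges: [-3.03, 3.03], [-0.79, 2.21], [0.23, 2.52], [-1.04, 4.18], [0, 3.07], [-2.55, 2.55]. Speed limits (rad/s): [2.22, 2.22, 2.57, 3.14, 3.14, 3.14].

INTERFACE

Orientations are given as [roll, pitch, yaw] about the fixed x, y, z axes, in that order (R = Rz(yaw) Ry(pitch) Rx(roll)).
In Python, from station import ctrl, vision, ticket gives the robot as it stands.
- The arm moves only by the tool step_arm, never from a script. Its argument "steps" is a list of rows, each an object of numbers: "x", "y", "z": the shift along the tool's x, y, z in m; "ax", "ay", "az": the turn, a rotation vector about the tool's x, y, z in degrees; "claw": the finger opening in m, from 0 to 0.094. A call has 1 to 5 rows; each row shifts and turns the pose as measured when the row begins, along the tool's axes as they then stand; what a row does not reach is not made up. A row lasts 1/12 s, in which the tool goes at most 41.7 mm and 7.16 degrees, less where a joint would pass 70% of its speed; a pose out of reach is approached as far as the arm can. A call with a gripper value outside its range is refused whole. The fingers move at their own pace and stop on an object; "grip_force" is the grip in N (left out, the last holds). Time passes only in rows, so rows that do not move let the fingers close. It gives the time, the measured TCP pose, the force and the opening at its end, in the units of the state.
- ctrl.get_obs(): the state, without advancing time (a new reading comes with each control period).
- vision.camera(name): name is "scene" or "top" or "wrist"; returns (picture, depth): 400x640x3 uint8, red, green, blue; 400x640 float32, m along the optical axis (not along the pixel's ray), 0 where there is no reading.
- vision.camera_params(name): a dict with "fov_y" (degrees; the focal length in pixels is half the picture's height over the tangent of half this angle, whatever the lens; pixels are square), "cx", "cy" (the principal point, pixels), "k1" (the pictures are not rectified: a ray, as slopes to the right and down, at radius r is drawn at 1 + k1 r^2 times it, then the intrinsics apply), "origin" and "attitude" of the camera in the world; the wrist camera has in their place "mount" (4x4, takes a point from camera to tool coordinates, whose origin is the TCP and whose axes are the flange's). Camera axes: x right, y up, looking along -z (the intrinsics and any distortion apply to the point x, -y, -z); pixel columns grow to the right and rows downward; lengths in m; the calibration is good to about 2 mm. A picture is of the moment at which its call begins: read the wrist's pose just before it. camera_params takes no time and is no camera call.
- ticket.hand_in(): hands the job in, once; it reports no verdict.
The state is a dict: "time_s": time; "qpos": joint angles; "joint_vel": joint speeds; "tau": joint torques, N m; "ee_pos": TCP position; "eef_rot": TCP orientation; "force": force on the tool from outside, world axes, zero at the start; "moment": the same for the moment, N m; "grip_width": finger opening in m.
Only numpy, scipy, OpenCV 4.12 (cv2) and the standard library are available. Lean on these libraries where they do the work, as an engineer would, in place of code of your own. Each camera call takes 0.05 s, during which the arm holds its last target.

TASK

Line up all four yellow laths flat in the glue-up clamp, side by side as one straight row with their ends flush against the dark side fence, and push the row home against the sprung cheek until the steel catch snaps down behind the last lath and holds it. Be gentle: do not ram the laths against the clamp, and leave the glue jar, the rosin and the sanding block where they are.

Things in the scene. Friction and masses are not known exactly. Their poses are not given: they have to be found in the camera images.
- clamp: Glue-up clamp, fixed to the worktop. Grey board 206 x 166 mm, 10 mm thick, open at the near edge, right side and top. Origin at worktop level under the holding face of the catch nose, on the centre line; x points along the row to the sprung cheek (away from the robot), y to the side fence on the left, z up. Board spans x -87 to +119, y -93 to +73 mm; top at z = 10.
- nose (a point): Point on top of the clamp's board below the catch nose's holding face (clamp x 0, y 0, z 10 mm); axes as the clamp's. The pocket for the row lies from here to the cheek; the loading bay is x < -23 mm. The steel nose hangs at clamp x -5 to 0, y -12 to +12, down to 4 mm above the board, with a ramp at x -20 to -1 that a lath pushed in +x lifts.
- fence (a point): Point on the inner face of the dark wooden side fence, at board level (clamp x 0, y +57.5, z 10 mm); axes as the clamp's. The fence stands 18 mm above the board and runs along the board's whole length in x. A lath flush against it, lying across the clamp, has its origin at clamp y = 0.
- cheek (a joint): Sprung aluminium cheek at the far end, 112 mm wide, 16 mm high, slides along clamp x. In m: 0 at rest (face at clamp x = 82 mm), grows as pushed away; hard stop at 0.012. Spring: 4 N at the start, 0.5 N more per mm (7 N at 6 mm). Behind it a green spring housing, clamp x 102 to 118, y -57 to +53, top at z = 34 mm.
- catch (a joint): Steel latch arm, 20 mm wide, over the middle of the row, pivoted at the spring housing. In rad: 0 shut, grows as the nose lifts (about 0.06 riding on a lath). A lath pushed in +x lifts it with 1 to 3 N; its spring drops it when nothing is under it, and then no lath comes back. Arm's top is 40 mm above the worktop, a red stud on it 49 mm.
- lath_0: Yellow wooden lath, 115 x 22 x 12 mm, about 50 g, all four alike. Origin at the centre of its underside, length along its y, width along its x, z up. Starts loose and askew in the pocket, nearer the nose.
- lath_1: Yellow wooden lath, 115 x 22 x 12 mm, about 50 g, all four alike. Origin at the centre of its underside, length along its y, width along its x, z up. Starts loose and askew in the pocket, nearer the cheek.
- lath_2: Yellow wooden lath, 115 x 22 x 12 mm, about 50 g, all four alike. Origin at the centre of its underside, length along its y, width along its x, z up. Starts loose and askew in the loading bay before the nose.
- lath_3: Yellow wooden lath, 115 x 22 x 12 mm, about 50 g, all four alike. Origin at the centre of its underside, length along its y, width along its x, z up. Starts on the worktop to the right of the clamp, lengthwise roughly along world x.
- glue_jar: Glass glue jar, 67 mm across, 90 mm high, left of the clamp. Origin at the centre of its underside. To be left alone.
- rosin_block: Rosin cake in a card tray, 36 x 52 x 22 mm, left of the clamp. Origin at the centre of its underside. To be left alone.
- sanding_block: Cork sanding block, 42 x 78 x 26 mm, right of the clamp beyond the loose lath. Origin at the centre of its underside. To be left alone.

How it is judged:
By the outcome, as a careful person would: the job done as asked, in the order asked, and still so for the second after the job is handed in, with the robot touching nothing.
It also fails if it takes over 72 s, if anything falls off the work surface, if the arm or the gripper's body presses on something with over 40 N, if the wrist force passes 120 N, or if a joint passes its speed limit or range.

## Working session

There is one attempt and no reset: what is moved stays moved. The work goes in short steps, Python scripts to look and compute and a tool call to move; the robot and the scene stay as the last step left them, time stands still between calls to the robot, and variables do not carry over. Pictures are saved under pics/ and viewed, and the job is handed in when it is done.

Besides the shell and the picture viewer there is one more tool, called after "Call:" as name(argument=value, ...) on one line, values as JSON. step_arm: Moves the arm, as the interface text tells. Its arguments: {"type":"object","properties":{"steps":{"type":"array"},"grip_force":{"type":"number"}},"required":["steps"]}

```bash
ls; mkdir -p pics
cat > h.py <<'E'
import numpy as np, cv2
from scipy.spatial.transform import Rotation as R
from station import ctrl, vision, ticket
def save(name,fn):
    im,d=vision.camera(name); cv2.imwrite('pics/'+fn+'.png',im[:,:,::-1]); np.save('pics/'+fn+'_d.npy',d); return im,d
E
python3 - <<'E'
from h import *
print(ctrl.get_obs())
for n in ['scene','top','wrist']:
    print(vision.camera_params(n)); 
    save(n,n+'0')
E
```

```text
pics
{'time_s': 0.0, 'qpos': array([-1.33655562e+00,  3.00482326e-01,  1.52156500e+00,  1.23757134e-05,
        1.32070787e+00, -6.65787175e-02]), 'joint_vel': array([ 1.37899641e-04,  9.81432513e-05,  3.08027538e-04,  3.18676439e-04,
       -6.86696788e-04,  3.66129093e-04]), 'tau': array([-3.70572365e-03, -5.31805873e+01, -3.52741420e+01,  7.05567375e-02,
        2.43495789e-02, -4.50282175e-05]), 'ee_pos': array([ 0.16291796, -0.52504614,  0.20488698]), 'eef_rot': array([-3.14043348e+00, -8.93042196e-05,  3.00816301e-01]), 'force': array([-0.34671896,  0.50410359, -0.89923193]), 'moment': array([-0.0087317 ,  0.01706212, -0.03570622]), 'grip_width': 0.09390689036612482}
{'fov_y': 56.1972105326082, 'cx': 315.58707272546764, 'cy': 197.51022247211588, 'k1': -0.028333667434664384, 'origin': array([0.26280574, 0.42762657, 0.71727743]), 'attitude': array([ 0.69736375, -0.00936985, -2.60624545])}
{'fov_y': 57.346479322362576, 'cx': 317.5340427618291, 'cy': 201.67851404886014, 'k1': -0.05959366720457293, 'origin': array([ 0.45634535, -0.02791432,  0.90691156]), 'attitude': array([ 0.07586714, -0.02574011, -1.58579773])}
{'fov_y': 66.73706974499824, 'cx': 317.5167425897838, 'cy': 197.03648369850322, 'k1': -0.003832166093383115, 'mount': array([[ 8.61913642e-04,  9.59612557e-01,  2.81323652e-01,
         8.29103568e-02],
       [ 9.99999607e-01, -7.69211904e-04, -4.39948438e-04,
         3.75280837e-04],
       [-2.05782544e-04,  2.81323921e-01, -9.59612843e-01,
        -1.79603214e-01],
       [ 0.00000000e+00,  0.00000000e+00,  0.00000000e+00,
         1.00000000e+00]])}
```

View pics/top0.png

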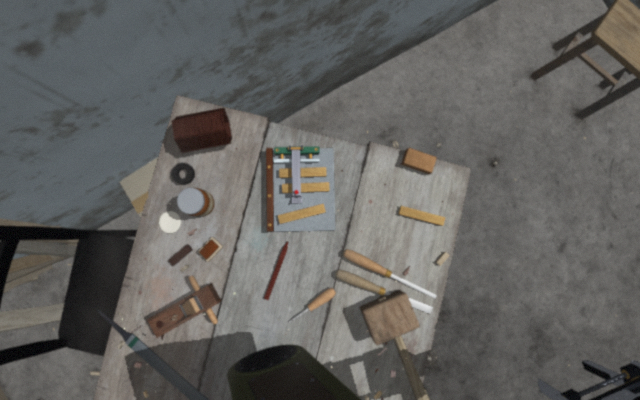

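View pics/scene0.png

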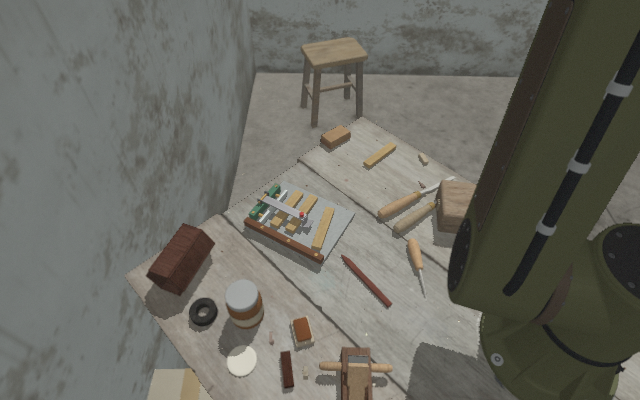

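View pics/wrist0.png

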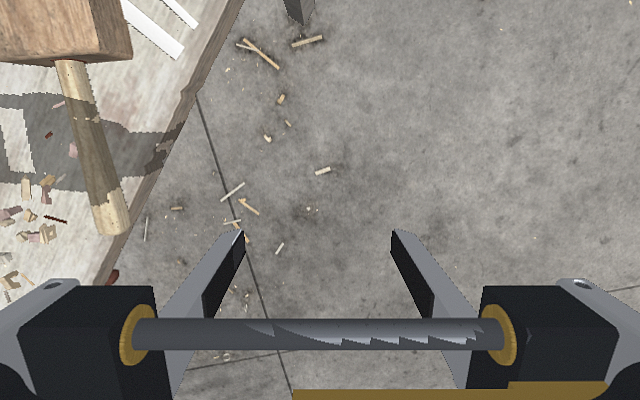

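```bash
cat >> h.py <<'E'
def campose(name,obs=None):
    p=vision.camera_params(name)
    if 'mount' in p:
        o=obs or ctrl.get_obs(); T=np.eye(4);T[:3,:3]=R.from_euler('xyz',o['eef_rot']).as_matrix();T[:3,3]=o['ee_pos']
        return p,T@p['mount']
    T=np.eye(4);T[:3,:3]=R.from_euler('xyz',p['attitude']).as_matrix();T[:3,3]=p['origin'];return p,T
def rays(name,uv,obs=None):
    p,T=campose(name,obs); f=200/np.tan(np.radians(p['fov_y']/2))
    uv=np.atleast_2d(np.array(uv,float)); d=(uv-[p['cx'],p['cy']])/f
    K=p['k1']; r=np.linalg.norm(d,axis=1); ru=r.copy()
    for _ in range(30): ru=r/(1+K*ru**2)
    s=d/(1+K*ru**2)[:,None]
    return T, np.c_[s[:,0],-s[:,1],-np.ones(len(s))]
def onplane(name,uv,z,obs=None):
    T,c=rays(name,uv,obs); w=c@T[:3,:3].T; t=(z-T[2,3])/w[:,2]; return T[:3,3]+w*t[:,None]
def bydepth(name,uv,d,obs=None):
    T,c=rays(name,uv,obs); dd=np.array([d[int(round(v)),int(round(u))] for u,v in np.atleast_2d(uv)]); return (c*dd[:,None])@T[:3,:3].T+T[:3,3]
def proj(name,P,obs=None):
    p,T=campose(name,obs); f=200/np.tan(np.radians(p['fov_y']/2)); c=(np.atleast_2d(P)-T[:3,3])@T[:3,:3]
    s=np.c_[c[:,0]/-c[:,2],-c[:,1]/-c[:,2]]; s=s*(1+p['k1']*(s**2).sum(1))[:,None]; return s*f+[p['cx'],p['cy']]
E
python3 - <<'E'
from h import *
im=cv2.imread('pics/top0.png'); d=np.load('pics/top0_d.npy')
cv2.imwrite('pics/topc.png',cv2.resize(im[135:245,250:450],None,fx=4,fy=4,interpolation=cv2.INTER_CUBIC))
uv=[(400,207),(444,224),(422,216),(265,150),(265,232),(335,150),(335,231),(302,214),(404,160),(195,205),(208,250)]
print(np.round(bydepth('top',uv,d),3))
E
```

```text
[[ 0.508 -0.257  0.007]
 [ 0.464 -0.368  0.005]
 [ 0.485 -0.31   0.012]
 [ 0.657  0.078 -0.002]
 [ 0.452  0.079 -0.002]
 [ 0.655 -0.098 -0.001]
 [ 0.456 -0.028  0.907]
 [ 0.494 -0.014  0.024]
 [ 0.624 -0.268  0.021]
 [ 0.514  0.224  0.09 ]
 [ 0.41   0.213  0.022]]
```

View pics/topc.png

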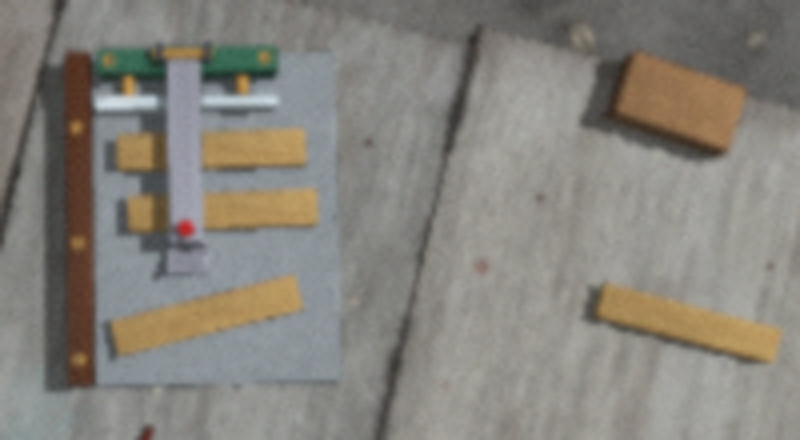

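Call:
step_arm(steps=[{"x": 0.036, "y": -0.012, "az": 3.4}, {"x": 0.036, "y": -0.014, "az": 3.4}, {"x": 0.036, "y": -0.016, "az": 3.4}, {"x": 0.036, "y": -0.018, "az": 3.4}, {"x": 0.036, "y": -0.02, "az": 3.4}])

```text
validation failed for argument at $.st...
```

Call:
step_arm(steps=[{"x": 0.036, "y": -0.012, "z": 0.0, "ax": 0.0, "ay": 0.0, "az": 3.4, "claw": 0.094}])

```text
time_s: 0.23
ee_pos: [0.1909, -0.5048, 0.2045]
eef_rot: [-3.14, 0.001, 0.239]
force: [1.1, -0.7, 0.2]
grip_width: 0.094
```

Call:
step_arm(steps=[{"x": 0.036, "y": -0.016, "z": 0, "ax": 0, "ay": 0, "az": 3.4, "claw": 0.094}, {"x": 0.036, "y": -0.018, "z": 0, "ax": 0, "ay": 0, "az": 3.4, "claw": 0.094}, {"x": 0.036, "y": -0.02, "z": 0, "ax": 0, "ay": 0, "az": 3.4, "claw": 0.094}, {"x": 0.036, "y": -0.02, "z": 0, "ax": 0, "ay": 0, "az": 3.4, "claw": 0.094}, {"x": 0.036, "y": -0.02, "z": 0, "ax": 0, "ay": 0, "az": 0, "claw": 0.094}])

```text
time_s: 0.65
ee_pos: [0.3607, -0.3876, 0.2033]
eef_rot: [-3.139, 0.002, -0.021]
force: [0.2, -1.3, -0.1]
grip_width: 0.094
```

Run:
```python
from h import *
o=ctrl.get_obs();print(o['time_s'],o['ee_pos'],o['eef_rot'])
save('wrist','w1')
```

```text
0.65 [ 0.36071027 -0.38758247  0.20333466] [-3.13883923e+00  2.26672184e-03 -2.12641900e-02]
```

View pics/w1.png

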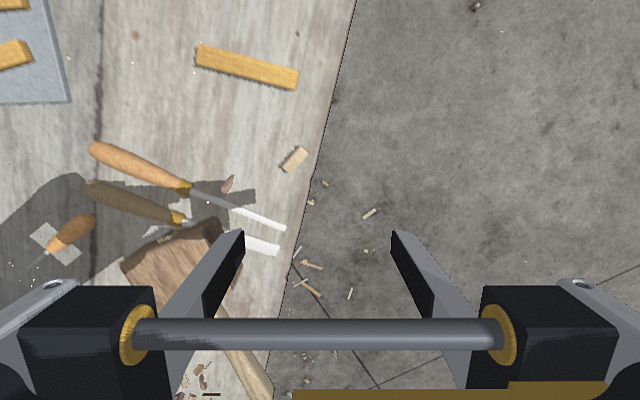

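Run:
```python
from h import *
o=dict(ee_pos=[0.36071,-0.38758,0.20333],eef_rot=[-3.138839,0.0022667,-0.021264])
p=onplane('wrist',[(199,43),(299,70),(295,89),(197,62)],0.012,o);print(p.round(4),p.mean(0))
d=np.load('pics/w1_d.npy');print(bydepth('wrist',[(247,66)],d,o))
print(np.linalg.norm(p[0]-p[1]),np.linalg.norm(p[1]-p[2]))
```

```text
[[ 0.5153 -0.2589  0.012 ]
 [ 0.4851 -0.3689  0.012 ]
 [ 0.4649 -0.3635  0.012 ]
 [ 0.496  -0.2541  0.012 ]] [ 0.49031969 -0.31134601  0.012     ]
[[ 0.49051433 -0.3102974   0.01238668]]
0.11400826938220858 0.020941702456793217
```

Call:
step_arm(steps=[{"x": 0.009, "y": -0.04, "z": -0.004, "ax": 0, "ay": 0, "az": -0.3, "claw": 0.094}, {"x": 0.009, "y": -0.04, "z": -0.004, "ax": 0, "ay": 0, "az": -0.3, "claw": 0.094}, {"x": 0.009, "y": -0.04, "z": -0.004, "ax": 0, "ay": 0, "az": -0.3, "claw": 0.094}, {"x": 0.009, "y": -0.04, "z": -0.004, "ax": 0, "ay": 0, "az": -0.3, "claw": 0.094}, {"x": 0.009, "y": -0.04, "z": -0.004, "ax": 0, "ay": 0, "az": 0, "claw": 0.094}])

```text
time_s: 1.12
ee_pos: [0.4104, -0.1875, 0.2209]
eef_rot: [-3.135, 0.005, 0.007]
force: [1.3, 0.2, -0.3]
grip_width: 0.0938
```

Call:
step_arm(steps=[{"x": 0.009, "y": -0.04, "z": -0.004, "ax": 0, "ay": 0, "az": 0, "claw": 0.094}, {"x": 0.009, "y": -0.04, "z": -0.004, "ax": 0, "ay": 0, "az": 0, "claw": 0.094}, {"x": 0.009, "y": -0.04, "z": -0.004, "ax": 0, "ay": 0, "az": 0, "claw": 0.094}, {"x": 0.009, "y": -0.04, "z": -0.004, "ax": 0, "ay": 0, "az": 0, "claw": 0.094}, {"x": 0.0, "y": 0, "z": 0, "ax": 0, "ay": 0, "az": 0, "claw": 0.094}])

```text
time_s: 1.53
ee_pos: [0.4443, -0.0198, 0.2387]
eef_rot: [-3.134, 0.003, 0.012]
force: [0.1, -0.6, -0.9]
grip_width: 0.094
```

Run:
```python
from h import *
o=ctrl.get_obs();print(o['time_s'],o['ee_pos'],o['eef_rot'])
import pickle;pickle.dump(o,open('pics/w2.pkl','wb'))
save('wrist','w2')
```

```text
1.5333 [ 0.4442556  -0.01981006  0.23869029] [-3.13426326  0.00316871  0.01181411]
```

View pics/w2.png

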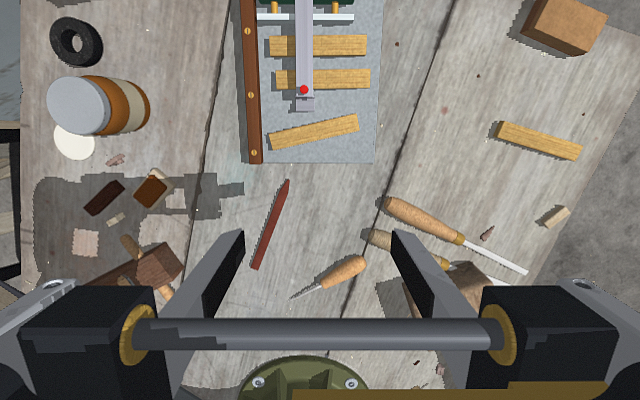

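Run:
```python
from h import *
im=cv2.imread('pics/w2.png')
cv2.imwrite('pics/w2c.png',cv2.resize(im[0:170,230:390],None,fx=3.5,fy=3.5,interpolation=cv2.INTER_CUBIC))
```

```text
(no output)
```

View pics/w2c.png

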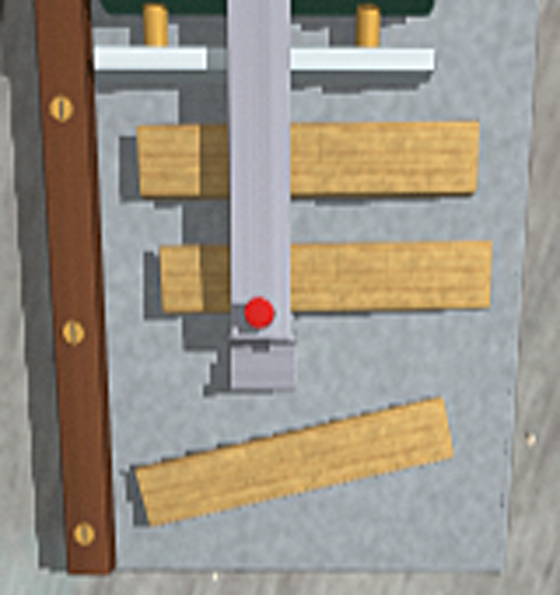

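Run:
```python
from h import *
import pickle
o=pickle.load(open('pics/w2.pkl','rb'))
def m(n,uv,z):
    uv=np.array(uv)/3.5+[230,0]-0.0; p=onplane('wrist',uv,z,o);print(n,p.round(4).tolist(),p.mean(0).round(4))
m('board near corner, right edge far',[(500,570),(533,50)],.010)
m('fence inner top',[(97,25),(115,570)],.028)
m('cheek front top',[(95,69),(433,71)],.026)
m('lath1',[(137,125),(478,123),(477,190),(138,195)],.022)
m('lath0',[(160,245),(491,241),(489,306),(163,312)],.022)
m('lath2',[(136,468),(443,398),(453,458),(155,524)],.022)
m('stud',[(259,313)],.049)
m('nose front',[(231,388),(294,388)],.022)
d=np.load('pics/w2_d.npy')
print(bydepth('wrist',[(320,163-4),(350,45),(310,45),(300,140),(304,89)],d,o).round(4))
```

```text
board near corner, right edge far [[0.4562, -0.0932, 0.01], [0.6346, -0.093, 0.01]] [ 0.5454 -0.0931  0.01  ]
fence inner top [[0.6355, 0.0516, 0.028], [0.4574, 0.0526, 0.028]] [0.5464 0.0521 0.028 ]
cheek front top [[0.6233, 0.0532, 0.026], [0.6239, -0.0578, 0.026]] [ 0.6236 -0.0023  0.026 ]
lath1 [[0.6076, 0.0405, 0.022], [0.6095, -0.074, 0.022], [0.5889, -0.0749, 0.022], [0.586, 0.0409, 0.022]] [ 0.598  -0.0169  0.022 ]
lath0 [[0.5702, 0.0338, 0.022], [0.5728, -0.0806, 0.022], [0.5517, -0.0812, 0.022], [0.5483, 0.0333, 0.022]] [ 0.5607 -0.0237  0.022 ]
lath2 [[0.4941, 0.0446, 0.022], [0.5203, -0.0666, 0.022], [0.4993, -0.0713, 0.022], [0.4738, 0.0382, 0.022]] [ 0.4969 -0.0138  0.022 ]
stud [[0.547, -0.0019, 0.049]] [ 0.547  -0.0019  0.049 ]
nose front [[0.5228, 0.0095, 0.022], [0.5231, -0.0131, 0.022]] [ 0.523  -0.0018  0.022 ]
[[ 0.4606 -0.0216  0.0112]
 [ 0.5987 -0.055   0.0221]
 [ 0.5947 -0.0083  0.0416]
 [ 0.4868  0.0046  0.0229]
 [ 0.5473 -0.002   0.0506]]
```

Call:
step_arm(steps=[{"x": 0.019, "y": -0.003, "z": 0.03, "ax": -0.4, "ay": 0.2, "az": 0.7, "claw": 0.06}, {"x": 0.019, "y": -0.003, "z": 0.035, "ax": 0, "ay": 0, "az": 0, "claw": 0.06}, {"x": 0.019, "y": -0.003, "z": 0.035, "ax": 0, "ay": 0, "az": 0, "claw": 0.06}, {"x": 0.019, "y": -0.002, "z": 0.035, "ax": 0, "ay": 0, "az": 0, "claw": 0.06}, {"x": 0.015, "y": -0.001, "z": 0.025, "ax": 0, "ay": 0, "az": 0, "claw": 0.06}])

```text
time_s: 2.0
ee_pos: [0.54, -0.0129, 0.0787]
eef_rot: [3.138, -0.013, -0.001]
force: [1.1, -0.2, 0.8]
grip_width: 0.064
```

Call:
step_arm(steps=[{"x": 0, "y": 0, "z": 0, "ax": 0, "ay": 0, "az": 0, "claw": 0.06}, {"x": 0, "y": 0, "z": 0, "ax": 0, "ay": 0, "az": 0, "claw": 0.06}])

```text
time_s: 2.17
ee_pos: [0.5386, -0.0148, 0.0721]
eef_rot: [3.139, -0.003, -0.002]
force: [0.1, -0.9, 0.6]
grip_width: 0.0601
```

Call:
step_arm(steps=[{"x": -0.004, "y": -0.007, "z": 0.015, "ax": 0, "ay": 0, "az": 0, "claw": 0.06}, {"x": 0, "y": 0, "z": 0.02, "ax": 0, "ay": 0, "az": 0, "claw": 0.06}, {"x": 0, "y": 0, "z": 0.014, "ax": 0, "ay": 0, "az": 0, "claw": 0.06}, {"x": 0, "y": 0, "z": 0, "ax": 0, "ay": 0, "az": 0, "claw": 0.06}, {"x": 0, "y": 0, "z": 0, "ax": 0, "ay": 0, "az": 0, "claw": 0.06}])

```text
time_s: 2.58
ee_pos: [0.5348, -0.0121, 0.0281]
eef_rot: [3.138, -0.009, -0.006]
force: [1.1, -0.0, 0.4]
grip_width: 0.0599
```

Call:
step_arm(steps=[{"x": 0, "y": -0.005, "z": 0.007, "ax": 0, "ay": -0.3, "az": -0.2, "claw": 0.06}, {"x": 0, "y": 0, "z": 0.006, "ax": 0, "ay": 0, "az": 0, "claw": 0.06}, {"x": 0, "y": 0, "z": 0, "ax": 0, "ay": 0, "az": 0, "claw": 0.06}, {"x": 0, "y": 0, "z": 0, "ax": 0, "ay": 0, "az": 0, "claw": 0.06}])

```text
time_s: 2.92
ee_pos: [0.5366, -0.0078, 0.0188]
eef_rot: [3.137, -0.01, -0.003]
force: [0.1, -0.9, 0.5]
grip_width: 0.06
```

Run:
```python
from h import *
o=ctrl.get_obs();print(o['time_s'],o['ee_pos'],o['eef_rot'],o['force'])
save('scene','s1');im,_=save('wrist','w3')
a=cv2.imread('pics/s1.png')[170:280,220:380];cv2.imwrite('pics/s1c.png',cv2.resize(a,None,fx=5,fy=5,interpolation=cv2.INTER_CUBIC))
```

```text
2.9167 [ 0.53656316 -0.00781274  0.01880156] [ 3.13738439e+00 -9.78250893e-03 -2.91320410e-03] [ 0.10556259 -0.93270179  0.52629788]
```

View pics/w3.png

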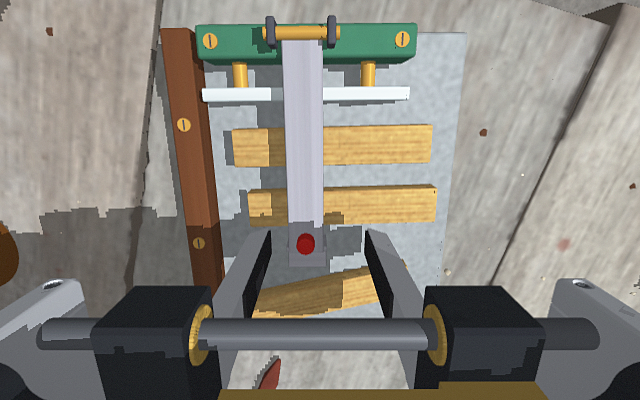

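View pics/s1c.png

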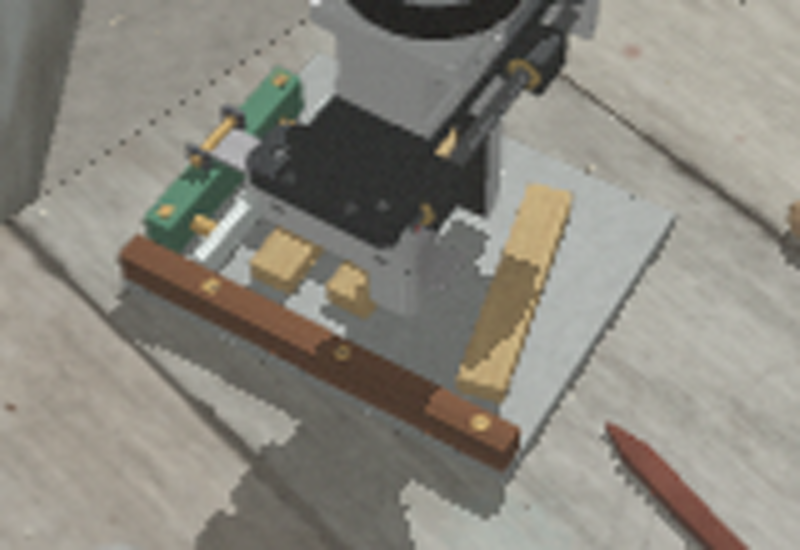

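Call:
step_arm(steps=[{"x": 0.004, "y": 0, "z": 0.003, "ax": 0, "ay": -0.5, "az": 0, "claw": 0.06}, {"x": 0.007, "y": 0, "z": 0.001, "ax": 0, "ay": 0, "az": 0, "claw": 0.06}, {"x": 0.007, "y": 0, "z": 0.0, "ax": 0, "ay": 0, "az": 0, "claw": 0.06}, {"x": 0.007, "y": 0, "z": 0.0, "ax": 0, "ay": 0, "az": 0, "claw": 0.06}, {"x": 0.005, "y": 0, "z": 0.0, "ax": 0, "ay": 0, "az": 0, "claw": 0.06}])

```text
time_s: 3.43
ee_pos: [0.5691, -0.008, 0.0149]
eef_rot: [3.137, 0.0, -0.003]
force: [0.1, -0.1, 2.0]
grip_width: 0.0598
```

Call:
step_arm(steps=[{"x": 0.001, "y": 0, "z": -0.001, "ax": 0, "ay": 0, "az": 0, "claw": 0.06}, {"x": 0.001, "y": 0, "z": 0, "ax": 0, "ay": 0, "az": 0, "claw": 0.06}])

```text
time_s: 3.6
ee_pos: [0.5711, -0.0081, 0.0151]
eef_rot: [3.137, 0.004, -0.003]
force: [-6.0, -1.3, 0.2]
grip_width: 0.06
```

```bash
cat >> h.py <<'E'
import pickle
def look(n,fn,crop=None,k=1):
    o=ctrl.get_obs();print(round(o['time_s'],2),o['ee_pos'].round(4),o['eef_rot'].round(4),o['force'].round(1),round(o['grip_width'],4))
    pickle.dump(o,open('pics/%s.pkl'%fn,'wb'));im,d=save(n,fn)
    if crop: u0,v0,u1,v1=crop; cv2.imwrite('pics/%sc.png'%fn,cv2.resize(im[v0:v1,u0:u1,::-1],None,fx=k,fy=k,interpolation=cv2.INTER_CUBIC))
E
python3 -c "
from h import *
look('wrist','w4',(160,0,480,240),2.5)"
```

```text
3.6 [ 0.5711 -0.0081  0.0151] [ 3.1371e+00  3.6000e-03 -2.5000e-03] [-6.  -1.3  0.2] 0.06
```

View pics/w4c.png

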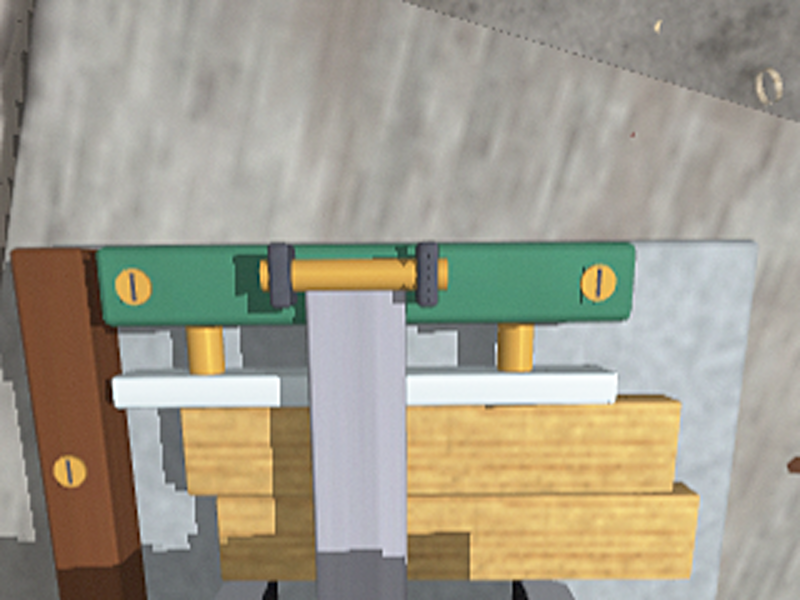

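Call:
step_arm(steps=[{"x": -0.005, "y": 0, "z": -0.001, "ax": 0, "ay": 0, "az": 0, "claw": 0.06}, {"x": -0.001, "y": 0, "z": -0.02, "ax": 0, "ay": 0, "az": 0, "claw": 0.06}, {"x": 0.01, "y": 0, "z": -0.03, "ax": 0.2, "ay": -0.2, "az": 0, "claw": 0.06}, {"x": 0.015, "y": 0.03, "z": -0.01, "ax": 0, "ay": 0, "az": -0.1, "claw": 0.0}, {"x": 0.015, "y": 0.035, "z": 0, "ax": 0, "ay": 0, "az": 0, "claw": 0.0}])

```text
time_s: 4.07
ee_pos: [0.6036, -0.0692, 0.0781]
eef_rot: [-3.141, 0.007, 0.005]
force: [1.2, -0.6, 0.2]
grip_width: 0.0497
```

Call:
step_arm(steps=[{"x": 0.005, "y": 0.03, "z": 0.0, "ax": 0, "ay": 0, "az": 0, "claw": 0.0}, {"x": 0, "y": 0.005, "z": 0, "ax": 0, "ay": 0, "az": 0, "claw": 0.0}, {"x": 0, "y": 0, "z": 0, "ax": 0, "ay": 0, "az": 0, "claw": 0.0}])

```text
time_s: 4.32
ee_pos: [0.6112, -0.1105, 0.0807]
eef_rot: [3.14, -0.0, 0.002]
force: [-0.1, 0.5, -1.0]
grip_width: 0.03
```

Call:
step_arm(steps=[{"x": 0.001, "y": 0.01, "z": 0.02, "ax": 0, "ay": 0, "az": 0, "claw": 0.0}, {"x": 0, "y": 0, "z": 0.022, "ax": 0, "ay": 0, "az": 0, "claw": 0.0}, {"x": 0, "y": 0, "z": 0.018, "ax": 0, "ay": 0, "az": 0, "claw": 0.0}, {"x": 0, "y": 0, "z": 0.004, "ax": 0, "ay": 0, "az": 0, "claw": 0.0}, {"x": 0, "y": 0, "z": 0.0, "ax": 0, "ay": 0, "az": 0, "claw": 0.0}])

```text
time_s: 4.73
ee_pos: [0.6122, -0.1174, 0.0164]
eef_rot: [3.14, -0.005, 0.002]
force: [-0.3, -0.1, 0.1]
grip_width: 0.0003
```

```bash
python3 -c "
from h import *
look('wrist','w5',(80,60,400,300),2.5)"
```

```text
4.73 [ 0.6122 -0.1174  0.0164] [ 3.1399e+00 -5.0000e-03  2.0000e-03] [-0.3 -0.1  0.1] 0.0003
```

View pics/w5c.png

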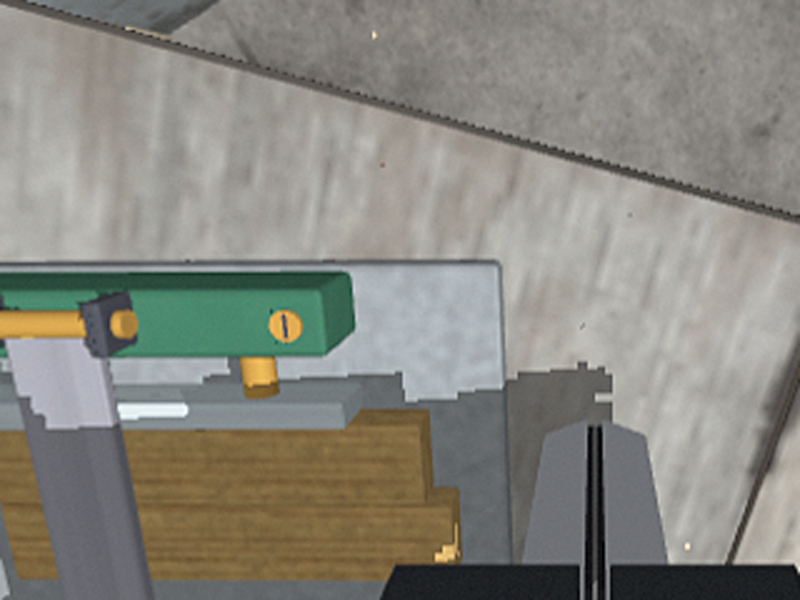

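Call:
step_arm(steps=[{"x": 0, "y": -0.015, "z": 0, "ax": 0, "ay": 0, "az": 0, "claw": 0.0}, {"x": 0, "y": -0.01, "z": 0, "ax": 0, "ay": 0, "az": 0, "claw": 0.0}, {"x": 0, "y": -0.006, "z": 0, "ax": 0, "ay": 0, "az": 0, "claw": 0.0}, {"x": 0, "y": -0.006, "z": 0, "ax": 0, "ay": 0, "az": 0, "claw": 0.0}, {"x": 0, "y": -0.003, "z": 0, "ax": 0, "ay": 0, "az": 0, "claw": 0.0}])

```text
time_s: 5.2
ee_pos: [0.6138, -0.0741, 0.0216]
eef_rot: [3.139, -0.011, 0.003]
force: [-0.9, -0.8, 0.4]
grip_width: 0.0003
```

```bash
python3 -c "
from h import *
look('wrist','w6',(80,60,400,300),2.5)"
```

```text
5.2 [ 0.6138 -0.0741  0.0216] [ 3.1387 -0.0109  0.0033] [-0.9 -0.8  0.4] 0.0003
```

View pics/w6c.png

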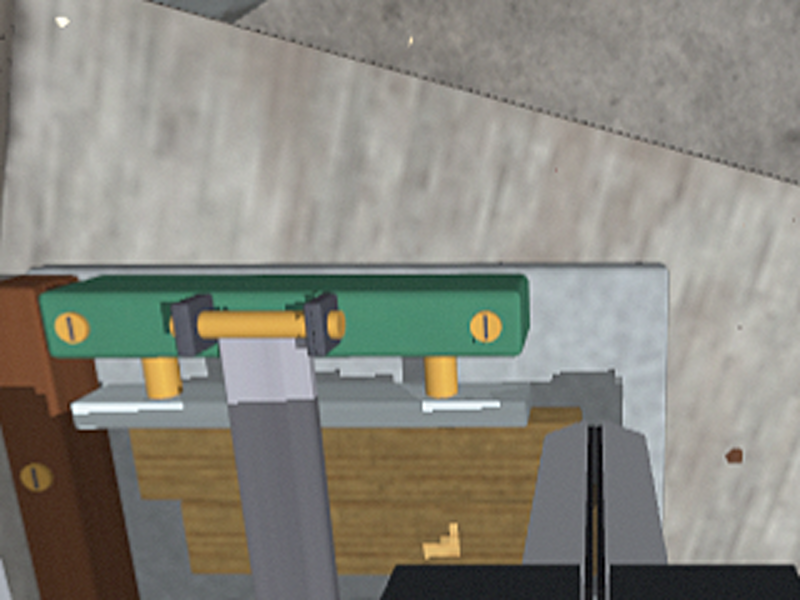

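Call:
step_arm(steps=[{"x": -0.001, "y": 0.005, "z": 0.003, "ax": 0, "ay": -0.5, "az": 0, "claw": 0.0}, {"x": -0.001, "y": 0, "z": 0.005, "ax": 0, "ay": 0, "az": 0, "claw": 0.0}, {"x": 0, "y": 0, "z": 0, "ax": 0, "ay": 0, "az": 0, "claw": 0.0}])

```text
time_s: 5.5
ee_pos: [0.6132, -0.0802, 0.015]
eef_rot: [3.137, -0.006, 0.004]
force: [0.1, -0.1, -0.0]
grip_width: 0.0007
```

Run:
```python
from h import *
o=pickle.load(open('pics/w6.pkl','rb'))
def m(n,uv,z):
    uv=np.array(uv)/2.5+[80,60]; p=onplane('wrist',uv,z,o);print(n,p.round(4).tolist())
m('lath1 left',[(132,440)],.022)
m('fence top/in',[(103,440)],.028)
m('fence base/in',[(110,440)],.010)
m('cheek ',[(530,405),(530,425)],.026)
print(ctrl.get_obs()['ee_pos'])
```

```text
lath1 left [[0.6179, 0.0436, 0.022]]
fence top/in [[0.6204, 0.0468, 0.028]]
fence base/in [[0.6127, 0.0574, 0.01]]
cheek  [[0.6292, -0.0586, 0.026], [0.624, -0.0585, 0.026]]
[ 0.6132355  -0.08022978  0.01504728]
```

Run:
```python
from h import *
o=pickle.load(open('pics/w6.pkl','rb'))
def m(n,uv,z):
    uv=np.array(uv)/2.5+[80,60]; p=onplane('wrist',uv,z,o);print(n,p.round(4).tolist())
m('lath1 right far',[(580,409)],.022)
m('tip',[(545,433),(645,433),(573,424),(615,424)],.0216)
look('wrist','w7',(80,60,400,300),2.5)
```

```text
lath1 right far [[0.6267, -0.0709, 0.022]]
tip [[0.62, -0.062, 0.0216], [0.6201, -0.0875, 0.0216], [0.6225, -0.0691, 0.0216], [0.6225, -0.0798, 0.0216]]
5.5 [ 0.6132 -0.0802  0.015 ] [ 3.1374 -0.0056  0.0039] [ 0.1 -0.1 -0. ] 0.0007
```

View pics/w7c.png

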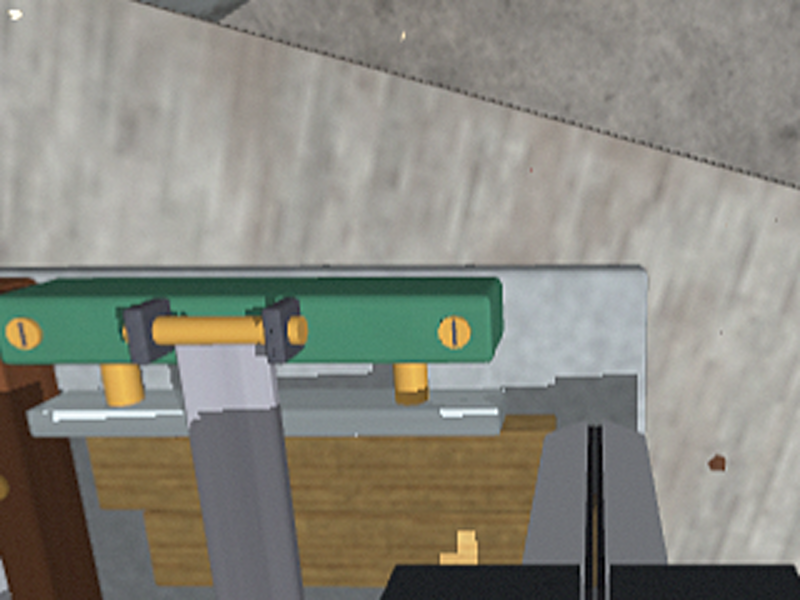

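Call:
step_arm(steps=[{"x": -0.001, "y": -0.004, "z": 0.0005, "ax": 0, "ay": 0, "az": 0, "claw": 0.0}, {"x": 0, "y": -0.004, "z": 0.001, "ax": 0, "ay": 0, "az": 0, "claw": 0.0}, {"x": 0, "y": -0.001, "z": 0.001, "ax": 0, "ay": 0, "az": 0, "claw": 0.0}])

```text
time_s: 5.8
ee_pos: [0.6135, -0.0747, 0.0144]
eef_rot: [3.134, -0.01, 0.001]
force: [-5.5, -4.3, 14.2]
grip_width: 0.0005
```

Run:
```python
from h import *
look('wrist','w8',(80,60,400,300),2.5)
```

```text
5.8 [ 0.6135 -0.0747  0.0144] [ 3.1338e+00 -9.5000e-03  1.3000e-03] [-5.5 -4.3 14.2] 0.0005
```

View pics/w8c.png

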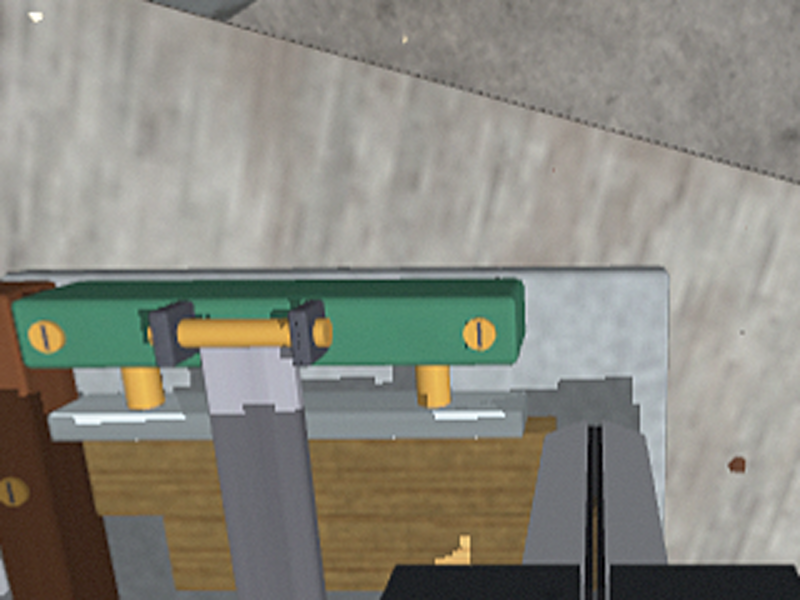

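Call:
step_arm(steps=[{"x": -0.001, "y": 0.006, "z": -0.001, "ax": 0.3, "ay": -0.5, "az": 0, "claw": 0.0}, {"x": 0, "y": 0.004, "z": 0, "ax": 0, "ay": 0, "az": 0, "claw": 0.0}, {"x": 0, "y": 0, "z": 0, "ax": 0, "ay": 0, "az": 0, "claw": 0.0}])

```text
time_s: 6.1
ee_pos: [0.6118, -0.0855, 0.0149]
eef_rot: [3.139, 0.001, 0.001]
force: [-1.1, -0.3, 0.3]
grip_width: 0.0006
```

Run:
```python
from h import *
o=pickle.load(open('pics/w8.pkl','rb'))
def m(n,uv,z):
    uv=np.array(uv)/2.5+[80,60]; p=onplane('wrist',uv,z,o);print(n,p.round(4).tolist())
m('lath1 left',[(85,450)],.022)
m('lath1 r',[(556,425)],.022)
m('fence',[(78,450)],.028)
look('wrist','w9',(80,60,400,300),2.5)
```

```text
lath1 left [[0.6185, 0.05, 0.022]]
lath1 r [[0.625, -0.0657, 0.022]]
fence [[0.6212, 0.0474, 0.028]]
6.1 [ 0.6118 -0.0855  0.0149] [3.1395e+00 6.0000e-04 5.0000e-04] [-1.1 -0.3  0.3] 0.0006
```

View pics/w9c.png

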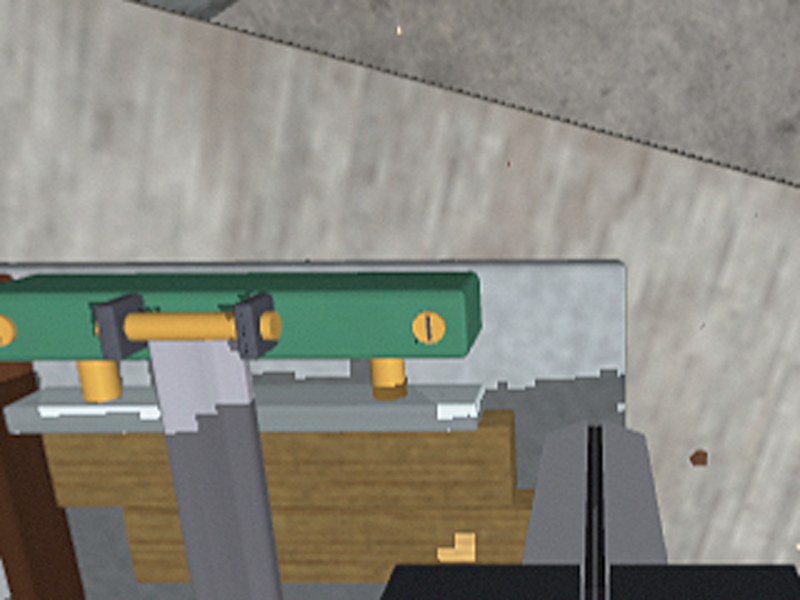

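Run:
```python
from h import *
print(ctrl.get_obs()['qpos'].round(3))
```

```text
[-0.197  0.656  1.473 -0.003  1.013  1.375]
```

Call:
step_arm(steps=[{"x": 0, "y": 0.015, "z": -0.03, "ax": 0, "ay": 0, "az": -5, "claw": 0.01}, {"x": 0, "y": 0.02, "z": -0.02, "ax": 0, "ay": 0, "az": -7.1, "claw": 0.01}, {"x": 0, "y": 0.01, "z": 0, "ax": 0, "ay": 0, "az": -7.1, "claw": 0.01}, {"x": 0, "y": 0, "z": 0, "ax": 0, "ay": 0, "az": -7.1, "claw": 0.01}, {"x": 0, "y": 0, "z": 0, "ax": 0, "ay": 0, "az": -7.1, "claw": 0.01}])

```text
time_s: 6.57
ee_pos: [0.6145, -0.1309, 0.0644]
eef_rot: [-3.14, 0.005, 0.592]
force: [1.2, -0.1, -1.1]
grip_width: 0.0101
```

Call:
step_arm(steps=[{"x": 0, "y": 0, "z": 0, "ax": 0, "ay": 0, "az": -7.1, "claw": 0.01}, {"x": 0, "y": 0, "z": 0, "ax": 0, "ay": 0, "az": -7.1, "claw": 0.01}, {"x": 0, "y": 0, "z": 0, "ax": 0, "ay": 0, "az": -7.1, "claw": 0.01}, {"x": 0, "y": 0, "z": 0, "ax": 0, "ay": 0, "az": -7.1, "claw": 0.01}, {"x": 0, "y": 0, "z": 0, "ax": 0, "ay": 0, "az": -7.1, "claw": 0.01}])

```text
time_s: 6.98
ee_pos: [0.6136, -0.1305, 0.0624]
eef_rot: [-3.135, 0.003, 1.218]
force: [0.5, -0.6, 0.4]
grip_width: 0.01
```

Call:
step_arm(steps=[{"x": 0, "y": 0, "z": 0, "ax": 0, "ay": 0, "az": -7.1, "claw": 0.01}, {"x": 0, "y": 0, "z": 0, "ax": 0, "ay": 0, "az": -7.1, "claw": 0.01}, {"x": 0, "y": 0, "z": 0, "ax": 0, "ay": 0, "az": -3, "claw": 0.01}, {"x": 0, "y": 0, "z": 0, "ax": 0, "ay": 0, "az": 0, "claw": 0.01}])

```text
time_s: 7.32
ee_pos: [0.6127, -0.1296, 0.0602]
eef_rot: [-3.132, -0.001, 1.53]
force: [-0.5, -0.5, -0.0]
grip_width: 0.0098
```

Call:
step_arm(steps=[{"x": 0, "y": -0.011, "z": 0.015, "ax": -0.5, "ay": 0, "az": -2.2, "claw": 0.01}, {"x": 0, "y": 0, "z": 0.02, "ax": 0, "ay": 0, "az": 0, "claw": 0.01}, {"x": 0.01, "y": 0, "z": 0.008, "ax": 0, "ay": 0, "az": 0, "claw": 0.01}, {"x": 0.005, "y": 0, "z": 0.002, "ax": 0, "ay": 0, "az": 0, "claw": 0.01}, {"x": 0, "y": 0, "z": 0, "ax": 0, "ay": 0, "az": 0, "claw": 0.01}])

```text
time_s: 7.73
ee_pos: [0.6013, -0.1122, 0.0134]
eef_rot: [-3.141, -0.001, 1.561]
force: [-0.2, 0.3, -0.5]
grip_width: 0.01
```

Run:
```python
from h import *
look('wrist','w10')
```

```text
7.73 [ 0.6013 -0.1122  0.0134] [-3.1406e+00 -9.0000e-04  1.5608e+00] [-0.2  0.3 -0.5] 0.01
```

View pics/w10.png

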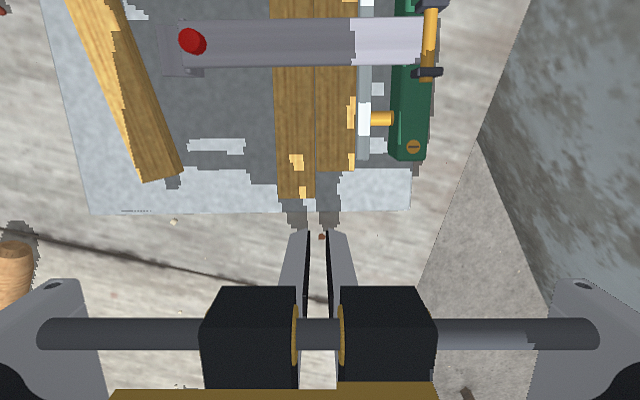

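Call:
step_arm(steps=[{"x": 0.012, "y": 0, "z": 0, "ax": 0, "ay": 0, "az": -0.5, "claw": 0.01}, {"x": 0.01, "y": 0, "z": 0.0, "ax": 0, "ay": 0, "az": 0, "claw": 0.01}, {"x": 0.006, "y": 0, "z": 0.0, "ax": 0, "ay": 0, "az": 0, "claw": 0.01}, {"x": 0.005, "y": 0, "z": 0.0, "ax": 0, "ay": 0, "az": 0, "claw": 0.01}, {"x": 0.003, "y": 0, "z": 0, "ax": 0, "ay": 0, "az": 0, "claw": 0.01}])

```text
time_s: 8.2
ee_pos: [0.6033, -0.0728, 0.0168]
eef_rot: [3.138, 0.0, 1.57]
force: [0.2, 0.4, 0.6]
grip_width: 0.0103
```

Call:
step_arm(steps=[{"x": 0.001, "y": -0.001, "z": 0.002, "ax": 0, "ay": 0, "az": 0, "claw": 0.01}, {"x": 0.002, "y": 0, "z": 0.001, "ax": 0, "ay": 0, "az": 0, "claw": 0.01}, {"x": 0.001, "y": 0, "z": 0.0, "ax": 0, "ay": 0, "az": 0, "claw": 0.01}])

```text
time_s: 8.45
ee_pos: [0.6028, -0.068, 0.0143]
eef_rot: [3.137, 0.001, 1.571]
force: [-1.0, -4.6, -0.2]
grip_width: 0.01
```

Run:
```python
from h import *
look('wrist','w11')
```

```text
8.45 [ 0.6028 -0.068   0.0143] [3.1365e+00 9.0000e-04 1.5705e+00] [-1.  -4.6 -0.2] 0.01
```

View pics/w11.png

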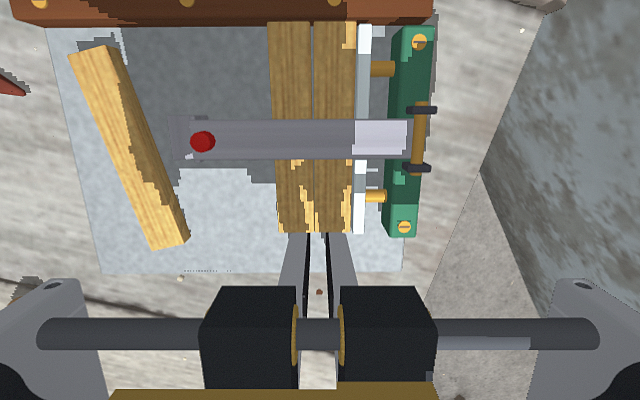

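Call:
step_arm(steps=[{"x": 0.002, "y": 0, "z": 0.0, "ax": 0, "ay": 0, "az": 0, "claw": 0.01}, {"x": 0.001, "y": 0, "z": 0.0, "ax": 0, "ay": 0, "az": 0, "claw": 0.01}])

```text
time_s: 8.67
ee_pos: [0.6029, -0.068, 0.0145]
eef_rot: [3.136, 0.005, 1.57]
force: [-0.7, -5.1, -0.8]
grip_width: 0.0104
```

Call:
step_arm(steps=[{"x": -0.01, "y": 0, "z": 0, "ax": 0, "ay": 0, "az": 0, "claw": 0.01}, {"x": -0.003, "y": 0, "z": -0.03, "ax": 0.2, "ay": 0, "az": 0, "claw": 0.034}, {"x": 0, "y": -0.02, "z": -0.03, "ax": 0, "ay": 0, "az": -4, "claw": 0.034}, {"x": 0.008, "y": -0.036, "z": 0, "ax": 0, "ay": 0, "az": -5, "claw": 0.034}, {"x": 0.008, "y": -0.036, "z": 0, "ax": 0, "ay": 0, "az": -4.3, "claw": 0.034}])

```text
time_s: 9.08
ee_pos: [0.5097, -0.0761, 0.0749]
eef_rot: [3.142, 0.004, 1.806]
force: [1.1, -0.5, 0.6]
grip_width: 0.0322
```

Call:
step_arm(steps=[{"x": 0.005, "y": -0.004, "z": 0, "ax": 0, "ay": 0, "az": 0, "claw": 0.034}, {"x": 0, "y": 0, "z": 0, "ax": 0, "ay": 0, "az": 0, "claw": 0.034}])

```text
time_s: 9.25
ee_pos: [0.4997, -0.0726, 0.0755]
eef_rot: [-3.141, 0.003, 1.809]
force: [0.2, -1.4, 0.2]
grip_width: 0.034
```

Run:
```python
from h import *
look('wrist','w12')
```

```text
9.25 [ 0.4997 -0.0726  0.0755] [-3.1406e+00  2.9000e-03  1.8091e+00] [ 0.2 -1.4  0.2] 0.034
```

View pics/w12.png

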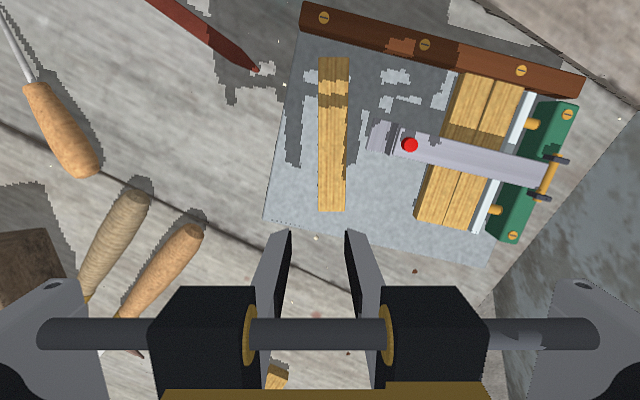

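Call:
step_arm(steps=[{"x": 0.02, "y": 0.008, "z": 0.01, "ax": 0, "ay": 0, "az": 0.3, "claw": 0.034}, {"x": 0.01, "y": 0.004, "z": 0.015, "ax": 0, "ay": 0, "az": 0, "claw": 0.034}, {"x": 0, "y": 0, "z": 0.015, "ax": 0, "ay": 0, "az": 0, "claw": 0.034}, {"x": 0, "y": 0, "z": 0, "ax": 0, "ay": 0, "az": 0, "claw": 0.034}])

```text
time_s: 9.63
ee_pos: [0.5099, -0.0417, 0.0348]
eef_rot: [3.138, 0.004, 1.798]
force: [0.2, 0.7, -0.8]
grip_width: 0.0337
```

Run:
```python
from h import *
look('wrist','w13',(200,60,440,280),3)
```

```text
9.63 [ 0.5099 -0.0417  0.0348] [3.1384 0.0043 1.7978] [ 0.2  0.7 -0.8] 0.0337
```

View pics/w13c.png

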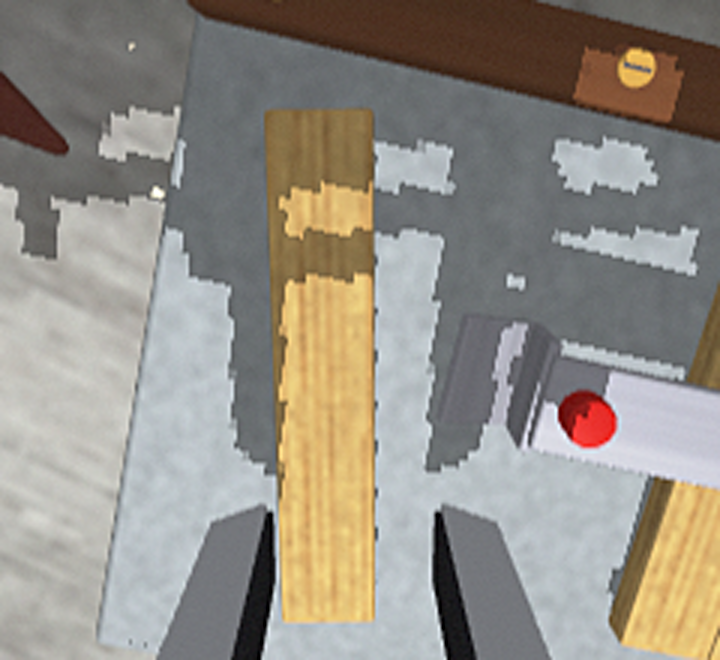

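Call:
step_arm(steps=[{"x": 0.001, "y": -0.007, "z": 0, "ax": 0, "ay": 0, "az": 0, "claw": 0.034}, {"x": 0, "y": 0, "z": 0.009, "ax": 0, "ay": 0, "az": 0, "claw": 0.034}, {"x": 0, "y": 0, "z": 0.01, "ax": 0, "ay": 0, "az": 0, "claw": 0.034}, {"x": 0, "y": 0, "z": 0.001, "ax": 0, "ay": 0, "az": 0, "claw": 0.034}, {"x": 0, "y": 0, "z": 0, "ax": 0, "ay": 0, "az": 0, "claw": 0.034}])

```text
time_s: 10.1
ee_pos: [0.5052, -0.0442, 0.0161]
eef_rot: [3.135, 0.006, 1.795]
force: [0.1, -0.1, 0.9]
grip_width: 0.0343
```

Call:
step_arm(steps=[{"x": 0, "y": 0, "z": 0.003, "ax": 0, "ay": 0, "az": 0, "claw": 0.034}, {"x": 0, "y": 0, "z": 0, "ax": 0, "ay": 0, "az": 0, "claw": 0.018}, {"x": 0, "y": 0, "z": 0, "ax": 0, "ay": 0, "az": 0, "claw": 0.018}, {"x": 0, "y": 0, "z": 0, "ax": 0, "ay": 0, "az": 0, "claw": 0.018}, {"x": 0, "y": 0, "z": 0, "ax": 0, "ay": 0, "az": 0, "claw": 0.018}], grip_force=10)

```text
time_s: 10.52
ee_pos: [0.5056, -0.0445, 0.0132]
eef_rot: [3.134, 0.006, 1.795]
force: [-0.4, 0.1, -0.4]
grip_width: 0.0218
```

Run:
```python
from h import *
look('wrist','w14',(160,0,480,240),2.5)
```

```text
10.52 [ 0.5056 -0.0445  0.0132] [3.1341 0.0058 1.7947] [-0.4  0.1 -0.4] 0.0218
```

View pics/w14c.png

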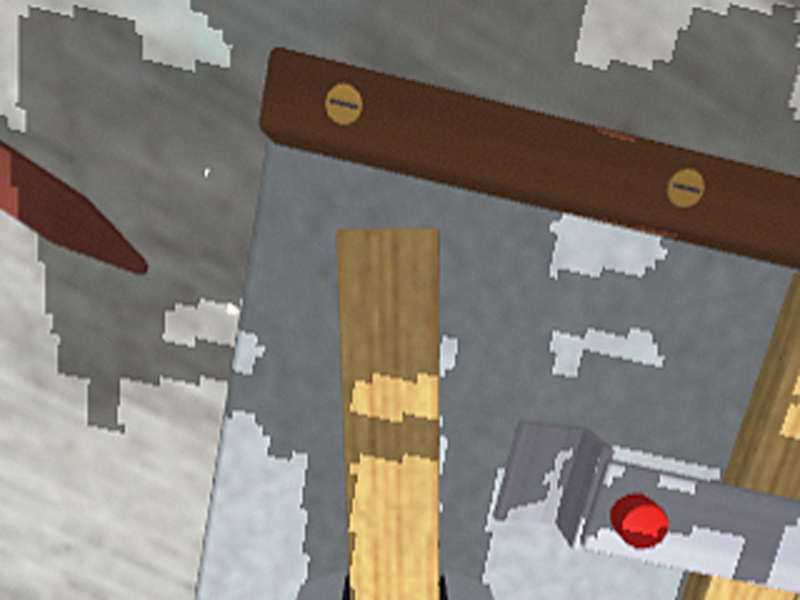

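Call:
step_arm(steps=[{"x": 0, "y": -0.001, "z": -0.001, "ax": 0.2, "ay": 0, "az": 5, "claw": 0.018}, {"x": 0, "y": 0, "z": 0, "ax": 0, "ay": 0, "az": 5, "claw": 0.018}, {"x": 0, "y": 0, "z": 0, "ax": 0, "ay": 0, "az": 2.8, "claw": 0.018}, {"x": 0.004, "y": -0.001, "z": 0, "ax": 0, "ay": 0, "az": 0, "claw": 0.018}, {"x": 0.002, "y": 0, "z": 0, "ax": 0, "ay": 0, "az": 0, "claw": 0.018}])

```text
time_s: 10.98
ee_pos: [0.5037, -0.0385, 0.0147]
eef_rot: [3.136, 0.005, 1.563]
force: [-0.5, -0.4, -0.8]
grip_width: 0.0217
```

Run:
```python
from h import *
look('wrist','w15',(160,0,480,240),2.5)
```

```text
10.98 [ 0.5037 -0.0385  0.0147] [3.1358 0.0048 1.5627] [-0.5 -0.4 -0.8] 0.0217
```

View pics/w15c.png

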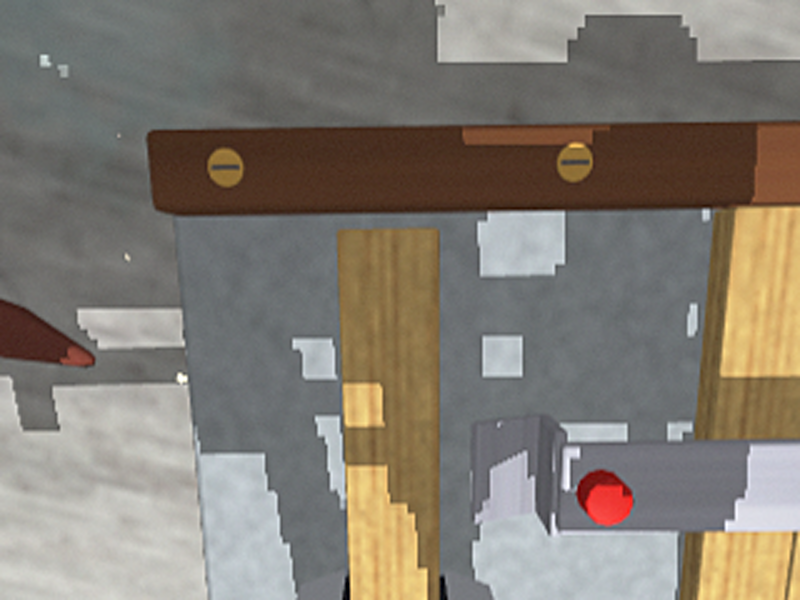

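Call:
step_arm(steps=[{"x": 0.003, "y": 0, "z": 0, "ax": 0, "ay": 0, "az": -0.6, "claw": 0.018}, {"x": 0.002, "y": 0, "z": 0.001, "ax": 0, "ay": 0, "az": 0, "claw": 0.018}, {"x": 0.001, "y": 0, "z": 0, "ax": 0, "ay": 0, "az": 0, "claw": 0.018}, {"x": 0.001, "y": 0, "z": 0, "ax": 0, "ay": 0, "az": 0, "claw": 0.018}])

```text
time_s: 11.37
ee_pos: [0.5036, -0.0336, 0.0139]
eef_rot: [3.136, 0.011, 1.583]
force: [-0.8, -11.2, 0.3]
grip_width: 0.0217
```

Call:
step_arm(steps=[{"x": -0.001, "y": 0.003, "z": 0, "ax": 0, "ay": -0.3, "az": 0.3, "claw": 0.018}, {"x": 0, "y": 0.003, "z": 0, "ax": 0, "ay": 0, "az": 0, "claw": 0.018}, {"x": 0, "y": 0.0, "z": 0, "ax": 0, "ay": 0, "az": 0, "claw": 0.018}])

```text
time_s: 11.62
ee_pos: [0.51, -0.0345, 0.014]
eef_rot: [3.136, 0.017, 1.582]
force: [-0.1, 0.8, -0.6]
grip_width: 0.022
```

Call:
step_arm(steps=[{"x": 0.002, "y": 0, "z": 0, "ax": 0.2, "ay": 0.9, "az": 0.4, "claw": 0.018}, {"x": 0, "y": 0, "z": 0, "ax": 0, "ay": 0, "az": 0, "claw": 0.018}])

```text
time_s: 11.78
ee_pos: [0.51, -0.0329, 0.0139]
eef_rot: [3.14, 0.001, 1.577]
force: [-0.0, -0.3, 0.8]
grip_width: 0.0217
```

Call:
step_arm(steps=[{"x": 0.0015, "y": 0, "z": 0, "ax": 0, "ay": 0, "az": 0, "claw": 0.018}, {"x": 0.001, "y": 0, "z": 0, "ax": 0, "ay": 0, "az": 0, "claw": 0.018}])

```text
time_s: 11.95
ee_pos: [0.51, -0.0322, 0.0139]
eef_rot: [3.14, 0.003, 1.578]
force: [-1.5, -11.9, 0.2]
grip_width: 0.0221
```

Call:
step_arm(steps=[{"x": -0.0005, "y": 0, "z": 0, "ax": 0, "ay": 0, "az": 0, "claw": 0.032}, {"x": 0, "y": 0, "z": 0, "ax": 0, "ay": 0, "az": 0, "claw": 0.032}, {"x": 0, "y": 0, "z": -0.02, "ax": 0, "ay": 0, "az": 0, "claw": 0.032}, {"x": 0, "y": 0, "z": -0.025, "ax": 0, "ay": 0, "az": 0, "claw": 0.032}, {"x": -0.01, "y": 0, "z": -0.02, "ax": 0, "ay": 0, "az": 0, "claw": 0.032}])

```text
time_s: 12.37
ee_pos: [0.5076, -0.0404, 0.0769]
eef_rot: [-3.134, -0.001, 1.58]
force: [-0.2, -0.2, 0.8]
grip_width: 0.0322
```

Run:
```python
from h import *
look('wrist','w16')
```

```text
12.37 [ 0.5076 -0.0404  0.0769] [-3.1344e+00 -1.3000e-03  1.5798e+00] [-0.2 -0.2  0.8] 0.0322
```

View pics/w16.png

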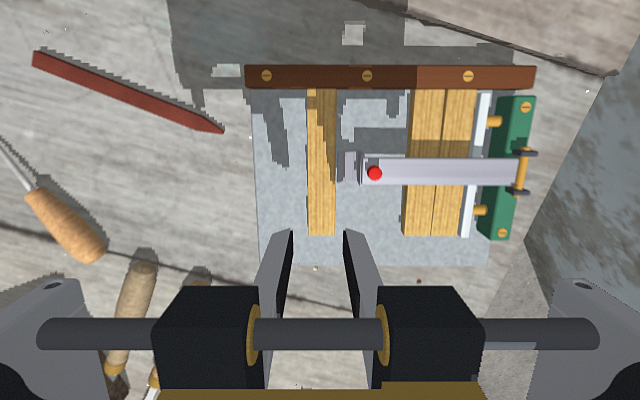

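Call:
step_arm(steps=[{"x": -0.03, "y": -0.003, "z": 0, "ax": 0, "ay": 0, "az": 0, "claw": 0.036}, {"x": -0.04, "y": -0.003, "z": 0, "ax": 0, "ay": 0, "az": 0, "claw": 0.036}, {"x": -0.04, "y": -0.003, "z": 0, "ax": 0, "ay": 0, "az": 0, "claw": 0.036}, {"x": -0.04, "y": -0.003, "z": 0, "ax": 0, "ay": 0, "az": 0, "claw": 0.036}, {"x": -0.04, "y": -0.003, "z": 0, "ax": 0, "ay": 0, "az": 0, "claw": 0.036}])

```text
time_s: 12.83
ee_pos: [0.4984, -0.2326, 0.0834]
eef_rot: [3.136, -0.002, 1.591]
force: [-0.1, 0.5, 0.3]
grip_width: 0.036
```

Call:
step_arm(steps=[{"x": -0.03, "y": 0, "z": 0, "ax": 0, "ay": 0, "az": 5.3, "claw": 0.036}, {"x": -0.015, "y": 0, "z": 0, "ax": 0, "ay": 0, "az": 5.3, "claw": 0.036}, {"x": 0, "y": 0, "z": 0, "ax": 0, "ay": 0, "az": 5.2, "claw": 0.036}, {"x": 0, "y": 0, "z": 0, "ax": 0, "ay": 0, "az": 0, "claw": 0.036}])

```text
time_s: 13.17
ee_pos: [0.4964, -0.2866, 0.0826]
eef_rot: [3.136, -0.006, 1.297]
force: [-0.2, 0.2, -0.4]
grip_width: 0.0363
```

Run:
```python
from h import *
look('wrist','w17')
```

```text
13.17 [ 0.4964 -0.2866  0.0826] [ 3.1359 -0.0056  1.2971] [-0.2  0.2 -0.4] 0.0363
```

View pics/w17.png

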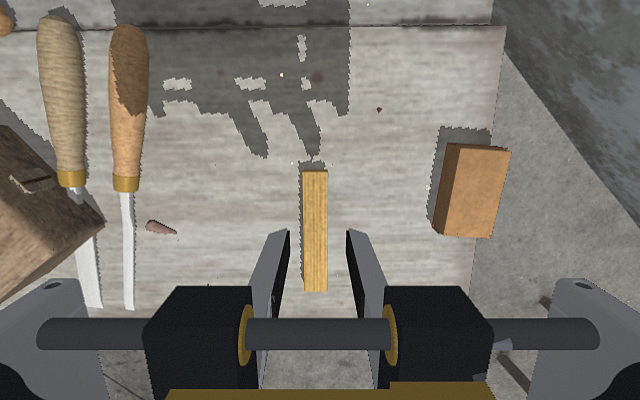

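Call:
step_arm(steps=[{"x": -0.02, "y": 0.001, "z": 0.02, "ax": 0.3, "ay": 0, "az": 0, "claw": 0.036}, {"x": -0.005, "y": 0, "z": 0.025, "ax": 0, "ay": 0, "az": 0, "claw": 0.036}, {"x": 0, "y": 0, "z": 0.02, "ax": 0, "ay": 0, "az": 0, "claw": 0.036}, {"x": 0, "y": 0, "z": 0.006, "ax": 0, "ay": 0, "az": 0, "claw": 0.036}, {"x": 0, "y": 0, "z": 0.0, "ax": 0, "ay": 0, "az": 0, "claw": 0.036}])

```text
time_s: 13.63
ee_pos: [0.493, -0.3083, 0.0103]
eef_rot: [3.138, -0.006, 1.324]
force: [-0.9, 0.2, -0.7]
grip_width: 0.0364
```

Call:
step_arm(steps=[{"x": -0.003, "y": -0.002, "z": 0.004, "ax": 0, "ay": 0, "az": 1.2, "claw": 0.036}, {"x": 0, "y": 0, "z": 0.002, "ax": 0, "ay": 0, "az": 0, "claw": 0.018}, {"x": 0, "y": 0, "z": 0, "ax": 0, "ay": 0, "az": 0, "claw": 0.018}, {"x": 0, "y": 0, "z": 0, "ax": 0, "ay": 0, "az": 0, "claw": 0.018}, {"x": 0, "y": 0, "z": 0, "ax": 0, "ay": 0, "az": 0, "claw": 0.018}], grip_force=15)

```text
time_s: 14.05
ee_pos: [0.4919, -0.3099, 0.0074]
eef_rot: [3.135, -0.005, 1.307]
force: [0.2, 0.6, -0.5]
grip_width: 0.0222
```

Call:
step_arm(steps=[{"x": 0, "y": 0, "z": 0, "ax": 0.3, "ay": 0, "az": 0, "claw": 0.03}, {"x": 0, "y": 0, "z": 0.005, "ax": 0, "ay": 0, "az": 0, "claw": 0.03}, {"x": 0, "y": 0, "z": 0, "ax": 0, "ay": 0, "az": 0, "claw": 0.018}, {"x": 0, "y": 0, "z": 0, "ax": 0, "ay": 0, "az": 0, "claw": 0.018}, {"x": 0, "y": 0, "z": 0, "ax": 0, "ay": 0, "az": 0, "claw": 0.018}])

```text
time_s: 14.47
ee_pos: [0.4929, -0.3103, 0.0036]
eef_rot: [3.138, -0.004, 1.308]
force: [-0.9, -0.2, 0.4]
grip_width: 0.0219
```

Call:
step_arm(steps=[{"x": 0, "y": 0, "z": -0.02, "ax": 0, "ay": 0, "az": 0, "claw": 0.018}, {"x": 0, "y": -0.005, "z": -0.025, "ax": 0, "ay": 0, "az": -5, "claw": 0.018}, {"x": 0.01, "y": -0.005, "z": -0.015, "ax": 0, "ay": 0, "az": -5, "claw": 0.018}, {"x": 0.02, "y": -0.005, "z": 0, "ax": 0, "ay": 0, "az": -5.2, "claw": 0.018}, {"x": 0.03, "y": -0.005, "z": 0, "ax": 0, "ay": 0, "az": 0, "claw": 0.018}])

```text
time_s: 14.88
ee_pos: [0.4751, -0.2498, 0.065]
eef_rot: [3.138, -0.004, 1.582]
force: [-0.4, 0.3, -0.6]
grip_width: 0.0217
```

Call:
step_arm(steps=[{"x": 0.038, "y": -0.003, "z": 0, "ax": 0, "ay": 0, "az": 0, "claw": 0.018}, {"x": 0.038, "y": -0.003, "z": 0, "ax": 0, "ay": 0, "az": 0, "claw": 0.018}, {"x": 0.038, "y": -0.003, "z": 0, "ax": 0, "ay": 0, "az": 0, "claw": 0.018}, {"x": 0.038, "y": -0.003, "z": 0, "ax": 0, "ay": 0, "az": 0, "claw": 0.018}, {"x": 0.02, "y": -0.003, "z": 0, "ax": 0, "ay": 0, "az": 0, "claw": 0.018}])

```text
time_s: 15.3
ee_pos: [0.4556, -0.0712, 0.066]
eef_rot: [3.136, -0.003, 1.579]
force: [0.4, 0.3, -0.7]
grip_width: 0.0216
```

Call:
step_arm(steps=[{"x": 0.025, "y": 0.006, "z": 0, "ax": 0.2, "ay": 0, "az": 0.2, "claw": 0.018}, {"x": 0.008, "y": 0.004, "z": 0, "ax": 0, "ay": 0, "az": 0, "claw": 0.018}, {"x": 0, "y": 0, "z": 0, "ax": 0, "ay": 0, "az": 0, "claw": 0.018}, {"x": 0, "y": 0, "z": 0, "ax": 0, "ay": 0, "az": 0, "claw": 0.018}])

```text
time_s: 15.63
ee_pos: [0.4647, -0.0332, 0.0664]
eef_rot: [3.14, -0.004, 1.582]
force: [-0.1, -0.1, -0.3]
grip_width: 0.0219
```

Run:
```python
from h import *
look('wrist','w18')
```

```text
15.63 [ 0.4647 -0.0332  0.0664] [ 3.1397 -0.0035  1.5815] [-0.1 -0.1 -0.3] 0.0219
```

View pics/w18.png

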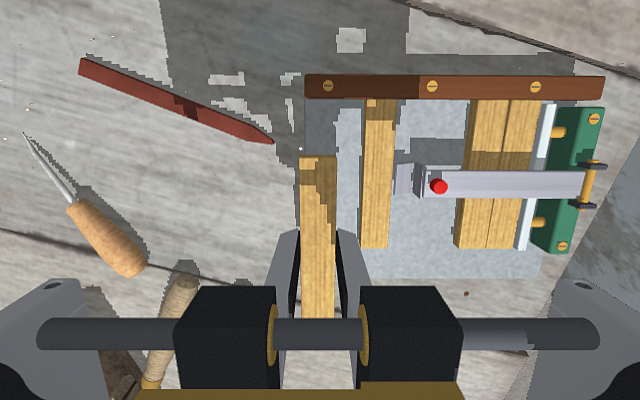

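Call:
step_arm(steps=[{"x": 0.01, "y": 0.005, "z": 0.015, "ax": 0, "ay": 0, "az": 0.3, "claw": 0.018}, {"x": 0.002, "y": 0, "z": 0.018, "ax": 0, "ay": 0, "az": 0, "claw": 0.018}, {"x": 0, "y": 0, "z": 0.008, "ax": 0, "ay": 0, "az": 0, "claw": 0.018}, {"x": 0, "y": 0, "z": 0.003, "ax": 0, "ay": 0, "az": 0, "claw": 0.018}, {"x": 0, "y": 0, "z": 0.0, "ax": 0, "ay": 0, "az": 0, "claw": 0.018}])

```text
time_s: 16.1
ee_pos: [0.4704, -0.0265, 0.0213]
eef_rot: [3.138, -0.003, 1.57]
force: [0.8, 0.3, -0.0]
grip_width: 0.0216
```

Call:
step_arm(steps=[{"x": 0.004, "y": -0.001, "z": 0.003, "ax": 0.2, "ay": 0, "az": -0.3, "claw": 0.018}, {"x": 0.004, "y": 0, "z": 0.003, "ax": 0, "ay": 0, "az": 0, "claw": 0.018}, {"x": 0.004, "y": 0, "z": 0.001, "ax": 0, "ay": 0, "az": 0, "claw": 0.018}, {"x": 0.0, "y": 0, "z": 0.0, "ax": 0, "ay": 0, "az": 0, "claw": 0.018}])

```text
time_s: 16.43
ee_pos: [0.47, -0.0151, 0.0152]
eef_rot: [3.141, -0.003, 1.573]
force: [0.1, -0.7, -0.5]
grip_width: 0.0218
```

Run:
```python
from h import *
look('wrist','w19',(160,0,480,240),2.5)
```

```text
16.43 [ 0.47   -0.0151  0.0152] [ 3.1405e+00 -2.6000e-03  1.5731e+00] [ 0.1 -0.7 -0.5] 0.0218
```

View pics/w19c.png

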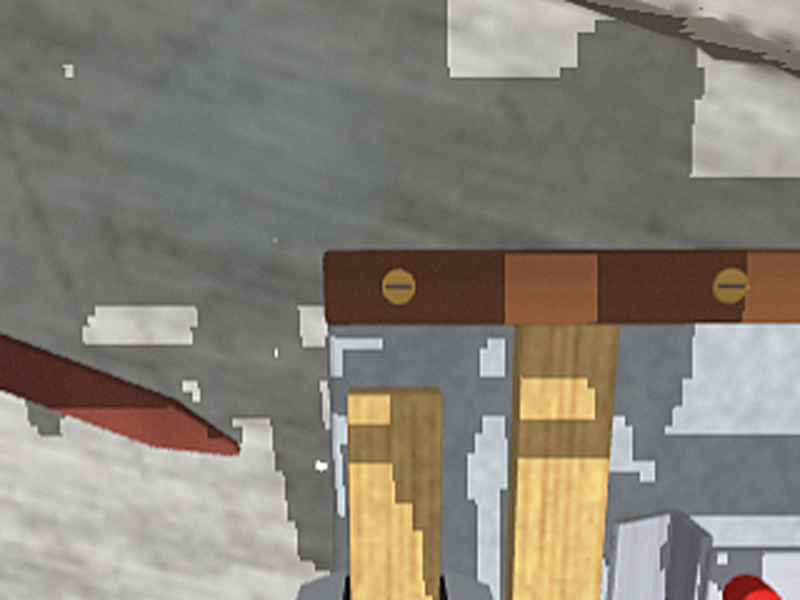

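Call:
step_arm(steps=[{"x": 0.005, "y": 0, "z": 0.001, "ax": 0, "ay": 0, "az": 0, "claw": 0.018}, {"x": 0.004, "y": 0, "z": 0.001, "ax": 0, "ay": 0, "az": 0, "claw": 0.018}, {"x": 0.002, "y": 0, "z": 0.001, "ax": 0, "ay": 0, "az": 0, "claw": 0.018}, {"x": 0.0, "y": 0, "z": 0.0, "ax": 0, "ay": 0, "az": 0, "claw": 0.018}])

```text
time_s: 16.82
ee_pos: [0.4712, -0.0036, 0.0138]
eef_rot: [3.137, -0.001, 1.574]
force: [0.2, 0.1, -0.9]
grip_width: 0.0219
```

Call:
step_arm(steps=[{"x": 0.002, "y": -0.001, "z": 0.0005, "ax": 0.2, "ay": 0, "az": 0, "claw": 0.018}, {"x": 0.001, "y": 0, "z": 0, "ax": 0, "ay": 0, "az": 0, "claw": 0.018}, {"x": 0.001, "y": 0, "z": 0, "ax": 0, "ay": 0, "az": 0, "claw": 0.018}])

```text
time_s: 17.07
ee_pos: [0.4705, 0.0006, 0.0136]
eef_rot: [3.14, 0.0, 1.575]
force: [-0.3, -18.8, -0.2]
grip_width: 0.0217
```

Call:
step_arm(steps=[{"x": -0.0007, "y": 0, "z": 0, "ax": 0, "ay": 0, "az": 0, "claw": 0.018}, {"x": 0, "y": 0, "z": 0, "ax": 0, "ay": 0, "az": 0, "claw": 0.027}, {"x": 0, "y": 0, "z": 0, "ax": 0, "ay": 0, "az": 0, "claw": 0.027}, {"x": 0, "y": 0, "z": -0.01, "ax": 0, "ay": 0, "az": 0, "claw": 0.027}, {"x": 0, "y": 0, "z": -0.025, "ax": 0, "ay": 0, "az": 0, "claw": 0.027}])

```text
time_s: 17.48
ee_pos: [0.4678, 0.0006, 0.0461]
eef_rot: [-3.135, -0.001, 1.575]
force: [-0.6, -0.4, 0.9]
grip_width: 0.0272
```

Call:
step_arm(steps=[{"x": -0.01, "y": -0.015, "z": -0.03, "ax": 0, "ay": 0, "az": 0, "claw": 0.06}, {"x": -0.02, "y": -0.03, "z": -0.02, "ax": 0, "ay": 0, "az": 0, "claw": 0.06}, {"x": 0, "y": 0, "z": 0, "ax": 0, "ay": 0, "az": 0, "claw": 0.06}])

```text
time_s: 17.73
ee_pos: [0.4232, -0.0297, 0.103]
eef_rot: [-3.14, -0.0, 1.577]
force: [0.6, 0.6, 0.3]
grip_width: 0.0433
```

Run:
```python
from h import *
look('wrist','w20',(280,0,640,270),2.2)
```

```text
17.73 [ 0.4232 -0.0297  0.103 ] [-3.1396e+00 -5.0000e-04  1.5772e+00] [0.6 0.6 0.3] 0.0433
```

View pics/w20c.png

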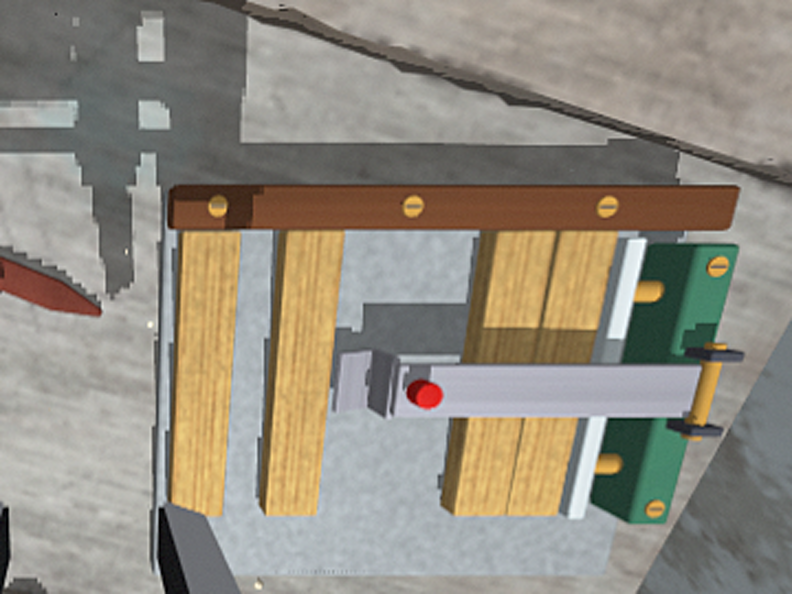

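Call:
step_arm(steps=[{"x": 0.01, "y": 0, "z": 0, "ax": 0, "ay": 0, "az": 7.1, "claw": 0.064}, {"x": 0.01, "y": 0, "z": 0, "ax": 0, "ay": 0, "az": 7.1, "claw": 0.064}, {"x": 0.007, "y": 0, "z": 0, "ax": 0, "ay": 0, "az": 7.1, "claw": 0.064}, {"x": 0, "y": 0, "z": 0, "ax": 0, "ay": 0, "az": 7.1, "claw": 0.064}, {"x": 0, "y": 0, "z": 0, "ax": 0, "ay": 0, "az": 7.1, "claw": 0.064}])

```text
time_s: 18.2
ee_pos: [0.4293, -0.0, 0.103]
eef_rot: [-3.141, -0.002, 0.95]
force: [-0.2, -0.3, -0.4]
grip_width: 0.0642
```

Call:
step_arm(steps=[{"x": 0, "y": 0, "z": 0, "ax": 0, "ay": 0, "az": 7.1, "claw": 0.064}, {"x": 0, "y": 0, "z": 0, "ax": 0, "ay": 0, "az": 7.1, "claw": 0.064}, {"x": 0, "y": 0, "z": 0, "ax": 0, "ay": 0, "az": 7.1, "claw": 0.064}, {"x": 0, "y": 0, "z": 0, "ax": 0, "ay": 0, "az": 7.1, "claw": 0.064}, {"x": 0, "y": 0, "z": 0, "ax": 0, "ay": 0, "az": 7.1, "claw": 0.064}])

```text
time_s: 18.62
ee_pos: [0.4306, 0.0027, 0.1014]
eef_rot: [-3.138, 0.002, 0.324]
force: [-0.7, -0.9, 0.8]
grip_width: 0.0641
```

Call:
step_arm(steps=[{"x": 0, "y": 0, "z": 0, "ax": 0, "ay": 0, "az": 7.1, "claw": 0.064}, {"x": 0, "y": 0, "z": 0, "ax": 0, "ay": 0, "az": 7.1, "claw": 0.064}, {"x": 0, "y": 0, "z": 0, "ax": 0, "ay": 0, "az": 4, "claw": 0.064}, {"x": 0, "y": 0, "z": 0, "ax": 0, "ay": 0, "az": 0, "claw": 0.064}])

```text
time_s: 18.95
ee_pos: [0.4316, 0.0046, 0.1]
eef_rot: [-3.138, 0.006, -0.006]
force: [0.1, -0.2, 0.3]
grip_width: 0.0639
```

Call:
step_arm(steps=[{"x": 0.006, "y": 0.006, "z": 0.02, "ax": -0.2, "ay": 0.3, "az": -0.5, "claw": 0.064}, {"x": 0.0, "y": 0, "z": 0.03, "ax": 0, "ay": 0, "az": 0, "claw": 0.064}, {"x": 0, "y": 0, "z": 0.02, "ax": 0, "ay": 0, "az": 0, "claw": 0.064}, {"x": 0, "y": 0, "z": 0.006, "ax": 0, "ay": 0, "az": 0, "claw": 0.064}, {"x": 0, "y": 0, "z": 0, "ax": 0, "ay": 0, "az": 0, "claw": 0.064}])

```text
time_s: 19.37
ee_pos: [0.4397, 0.0, 0.0213]
eef_rot: [-3.141, -0.001, 0.016]
force: [-0.9, -0.1, 0.0]
grip_width: 0.0635
```

Call:
step_arm(steps=[{"x": 0, "y": 0.0025, "z": 0.005, "ax": 0, "ay": 0, "az": 0.7, "claw": 0.064}, {"x": 0.002, "y": 0, "z": 0.002, "ax": 0, "ay": 0, "az": 0, "claw": 0.064}, {"x": 0.004, "y": 0, "z": 0, "ax": 0, "ay": 0, "az": 0, "claw": 0.064}, {"x": 0.004, "y": 0, "z": 0, "ax": 0, "ay": 0, "az": 0, "claw": 0.064}])

```text
time_s: 19.7
ee_pos: [0.4515, -0.0024, 0.016]
eef_rot: [-3.141, -0.003, 0.006]
force: [-0.4, 0.0, -0.0]
grip_width: 0.0641
```

Run:
```python
from h import *
look('wrist','w21')
```

```text
19.7 [ 0.4515 -0.0024  0.016 ] [-3.1408e+00 -3.0000e-03  5.8000e-03] [-0.4  0.  -0. ] 0.0641
```

View pics/w21.png

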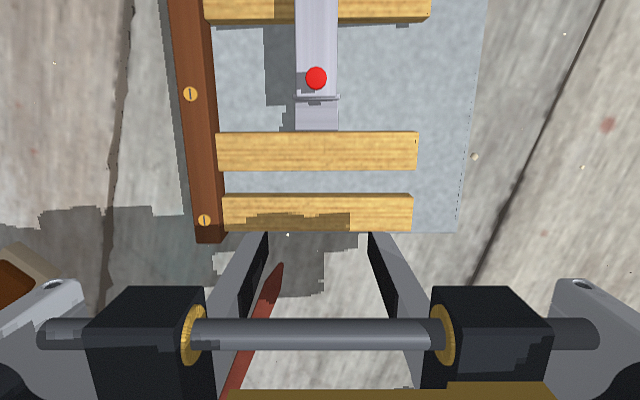

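Call:
step_arm(steps=[{"x": 0.006, "y": 0, "z": 0.001, "ax": 0, "ay": 0, "az": 0, "claw": 0.064}, {"x": 0.006, "y": 0, "z": 0.0, "ax": 0, "ay": 0, "az": 0, "claw": 0.064}, {"x": 0.006, "y": 0, "z": 0, "ax": 0, "ay": 0, "az": 0, "claw": 0.064}, {"x": 0.005, "y": 0, "z": 0, "ax": 0, "ay": 0, "az": 0, "claw": 0.064}, {"x": 0.004, "y": 0, "z": 0, "ax": 0, "ay": 0, "az": 0, "claw": 0.064}])

```text
time_s: 20.17
ee_pos: [0.4821, -0.0022, 0.0163]
eef_rot: [-3.141, -0.004, 0.006]
force: [-3.1, -0.9, 0.1]
grip_width: 0.0639
```

Run:
```python
from h import *
look('wrist','w22')
```

```text
20.17 [ 0.4821 -0.0022  0.0163] [-3.141  -0.0043  0.0062] [-3.1 -0.9  0.1] 0.0639
```

View pics/w22.png

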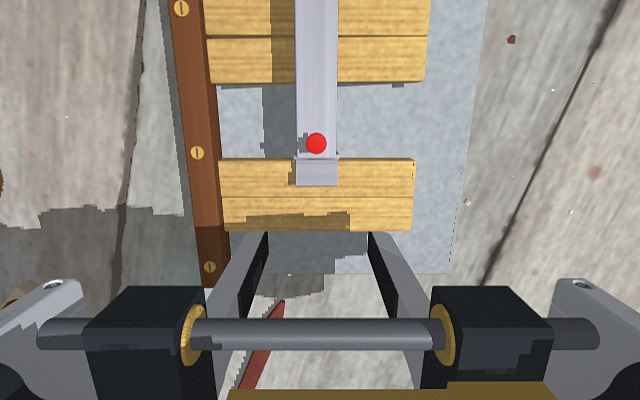

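Call:
step_arm(steps=[{"x": 0.006, "y": 0, "z": 0.001, "ax": 0, "ay": 0, "az": 0, "claw": 0.064}, {"x": 0.006, "y": 0, "z": 0.0, "ax": 0, "ay": 0, "az": 0, "claw": 0.064}, {"x": 0.006, "y": 0, "z": 0, "ax": 0, "ay": 0, "az": 0, "claw": 0.064}, {"x": 0.006, "y": 0, "z": 0, "ax": 0, "ay": 0, "az": 0, "claw": 0.064}, {"x": 0.006, "y": 0, "z": 0, "ax": 0, "ay": 0, "az": 0, "claw": 0.064}])

```text
time_s: 20.63
ee_pos: [0.5137, -0.0019, 0.0152]
eef_rot: [-3.141, -0.002, 0.006]
force: [-2.4, -0.5, -0.1]
grip_width: 0.064
```

Call:
step_arm(steps=[{"x": 0.004, "y": 0, "z": 0.001, "ax": 0, "ay": 0, "az": 0, "claw": 0.064}, {"x": 0.003, "y": 0, "z": 0.0, "ax": 0, "ay": 0, "az": 0, "claw": 0.064}, {"x": 0.002, "y": 0, "z": 0, "ax": 0, "ay": 0, "az": 0, "claw": 0.064}])

```text
time_s: 20.88
ee_pos: [0.5244, -0.0018, 0.0141]
eef_rot: [-3.141, -0.002, 0.006]
force: [-4.0, -0.1, 5.0]
grip_width: 0.0637
```

Run:
```python
from h import *
look('wrist','w23')
```

```text
20.88 [ 0.5244 -0.0018  0.0141] [-3.1408e+00 -2.1000e-03  6.4000e-03] [-4.  -0.1  5. ] 0.0637
```

View pics/w23.png

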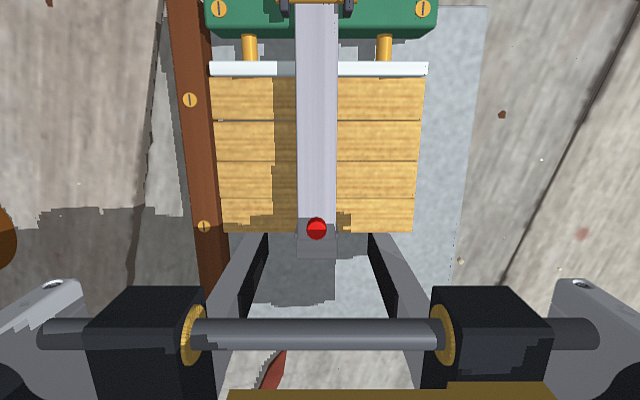

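Call:
step_arm(steps=[{"x": 0.003, "y": 0, "z": -0.001, "ax": 0, "ay": 0, "az": 0, "claw": 0.064}, {"x": 0.003, "y": 0, "z": 0.0, "ax": 0, "ay": 0, "az": 0, "claw": 0.064}, {"x": 0.003, "y": 0, "z": 0, "ax": 0, "ay": 0, "az": 0, "claw": 0.064}])

```text
time_s: 21.18
ee_pos: [0.5307, -0.0017, 0.014]
eef_rot: [-3.141, 0.006, 0.006]
force: [-17.2, -0.7, 14.5]
grip_width: 0.0641
```

Call:
step_arm(steps=[{"x": 0.0, "y": 0, "z": -0.001, "ax": 0, "ay": 0.3, "az": 0, "claw": 0.064}])

```text
time_s: 21.27
ee_pos: [0.5304, -0.0017, 0.0149]
eef_rot: [-3.141, 0.002, 0.006]
force: [-0.2, 0.2, -0.3]
grip_width: 0.0637
```

Run:
```python
from h import *
look('wrist','w24');look('scene','s2',(220,160,400,295),4.4)
```

```text
21.27 [ 0.5304 -0.0017  0.0149] [-3.1405e+00  2.4000e-03  6.4000e-03] [-0.2  0.2 -0.3] 0.0637
21.32 [ 0.5307 -0.0017  0.0151] [-3.1406e+00  8.0000e-04  6.4000e-03] [-2.8  0.8  0. ] 0.0642
```

View pics/w24.png

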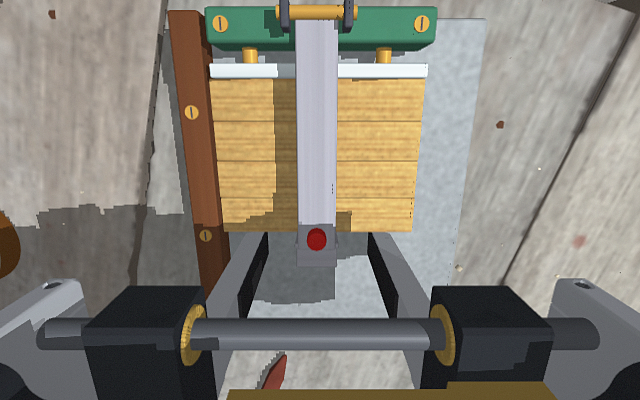

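View pics/s2c.png

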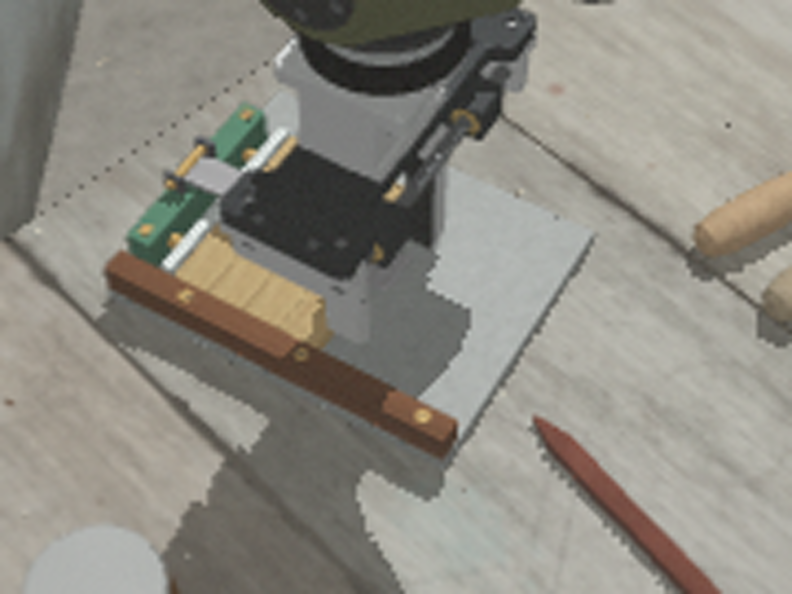

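Call:
step_arm(steps=[{"x": 0.003, "y": 0, "z": -0.0005, "ax": 0, "ay": 0, "az": 0, "claw": 0.064}, {"x": 0.003, "y": 0, "z": -0.0005, "ax": 0, "ay": 0, "az": 0, "claw": 0.064}])

```text
time_s: 21.53
ee_pos: [0.5343, -0.0017, 0.0152]
eef_rot: [-3.14, 0.007, 0.006]
force: [-10.3, -1.4, 0.5]
grip_width: 0.064
```

Call:
step_arm(steps=[{"x": 0.003, "y": 0, "z": -0.0005, "ax": 0, "ay": 0.2, "az": 0, "claw": 0.064}, {"x": 0.002, "y": 0, "z": -0.0003, "ax": 0, "ay": 0, "az": 0, "claw": 0.064}])

```text
time_s: 21.7
ee_pos: [0.5359, -0.0017, 0.0151]
eef_rot: [-3.14, 0.013, 0.006]
force: [-19.2, -1.4, 14.9]
grip_width: 0.0637
```

Run:
```python
from h import *
look('wrist','w25',(200,120,440,280),3.3)
o=ctrl.get_obs();d0=np.load('pics/w24_d.npy');d=np.load('pics/w25_d.npy')
# stud/arm height
for n in ['w24','w25']:
    oo=pickle.load(open('pics/%s.pkl'%n,'rb'));dd=np.load('pics/%s_d.npy'%n)
    print(bydepth('wrist',[(316,239),(316,225),(316,217),(316,200),(316,150),(316,60),(316,258)],dd,oo).round(4).tolist())
```

```text
21.7 [ 0.5359 -0.0017  0.0151] [-3.1402  0.013   0.0064] [-19.2  -1.4  14.9] 0.0637
[[0.5509, -0.0012, 0.055], [0.5548, -0.0011, 0.046], [0.5591, -0.0011, 0.0457], [0.5682, -0.001, 0.0452], [0.5936, -0.0008, 0.0441], [0.6349, -0.0006, 0.0412], [0.5284, -0.0012, 0.0324]]
[[0.5521, -0.0011, 0.0449], [0.5585, -0.001, 0.0409], [0.5629, -0.001, 0.0403], [0.5726, -0.0009, 0.0406], [0.599, -0.0008, 0.0407], [0.6408, -0.0005, 0.0391], [0.5428, -0.0012, 0.0486]]
```

View pics/w25c.png

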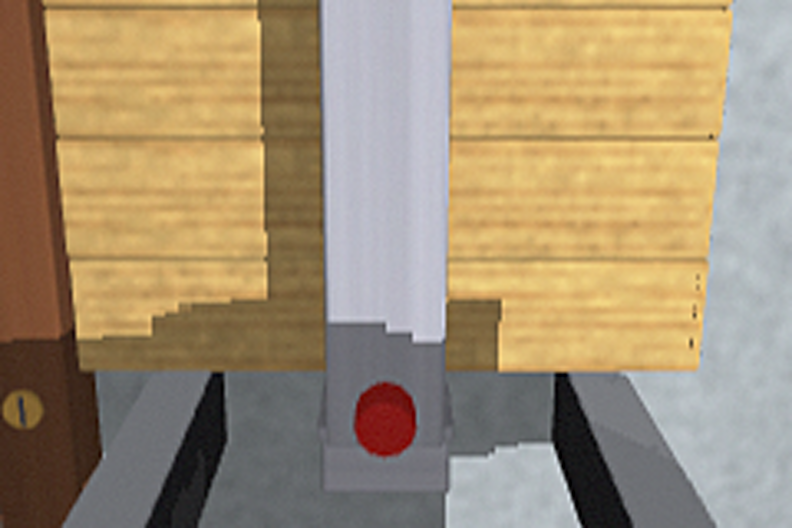

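Call:
step_arm(steps=[{"x": -0.002, "y": 0, "z": -0.001, "ax": 0, "ay": 0.3, "az": 0, "claw": 0.064}, {"x": -0.005, "y": 0, "z": 0, "ax": 0, "ay": 0, "az": 0, "claw": 0.064}, {"x": -0.01, "y": 0, "z": 0, "ax": 0, "ay": 0, "az": 0, "claw": 0.064}, {"x": -0.015, "y": 0, "z": -0.02, "ax": 0, "ay": 0, "az": 0, "claw": 0.064}, {"x": -0.02, "y": 0, "z": -0.03, "ax": 0, "ay": 0, "az": 0, "claw": 0.064}])

```text
time_s: 22.17
ee_pos: [0.4823, -0.002, 0.0632]
eef_rot: [-3.14, 0.015, 0.006]
force: [1.4, -0.6, 1.5]
grip_width: 0.0642
```

Call:
step_arm(steps=[{"x": -0.02, "y": 0, "z": -0.03, "ax": 0, "ay": 0, "az": 0, "claw": 0.094}, {"x": -0.01, "y": 0, "z": -0.02, "ax": 0, "ay": 0, "az": 0, "claw": 0.094}, {"x": 0, "y": 0, "z": 0, "ax": 0, "ay": 0, "az": 0, "claw": 0.094}])

```text
time_s: 22.42
ee_pos: [0.4519, -0.0024, 0.1199]
eef_rot: [-3.14, 0.007, 0.006]
force: [0.3, -1.0, -0.0]
grip_width: 0.0805
```

Run:
```python
from h import *
look('wrist','w26',(190,0,450,200),3)
look('top','t2'); look('scene','s3')
```

```text
22.42 [ 0.4519 -0.0024  0.1199] [-3.1403  0.0069  0.0063] [ 0.3 -1.  -0. ] 0.0805
22.47 [ 0.4522 -0.0024  0.1185] [-3.1402  0.0078  0.0063] [ 1.  -0.1 -0.4] 0.0846
22.52 [ 0.452  -0.0023  0.1169] [-3.1399  0.0102  0.0062] [-0.1 -0.5 -0.1] 0.0883
```

View pics/w26c.png

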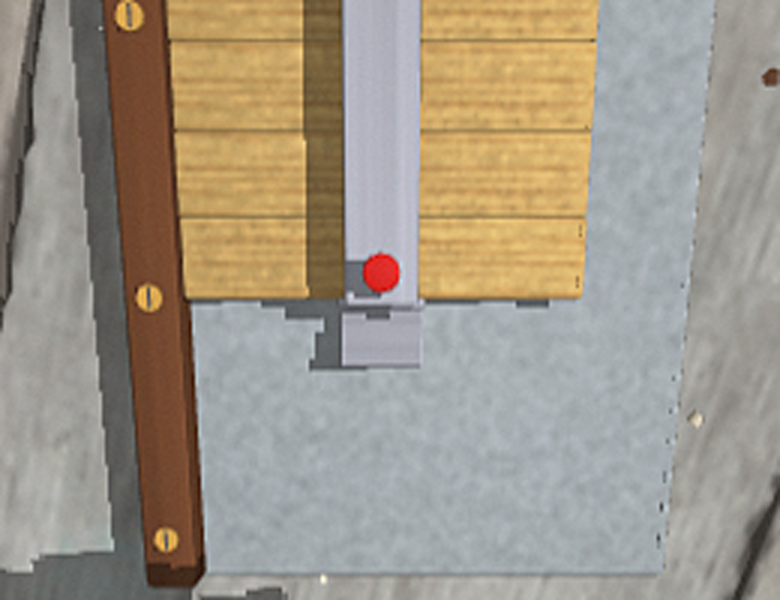

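View pics/s3.png

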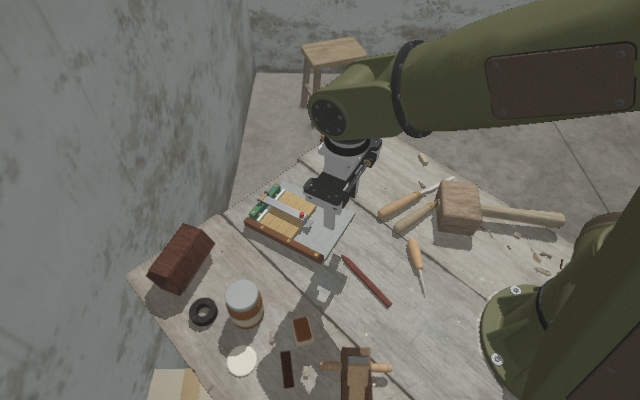

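Run:
```python
from h import *
o=pickle.load(open('pics/w26.pkl','rb'))
def m(n,uv,z):
    uv=np.array(uv)/3+[190,0]; p=onplane('wrist',uv,z,o);print(n,p.round(4).tolist())
m('right ends top (far->near)',[(598,20),(594,85),(589,172),(583,260)],.022)
m('left ends',[(168,20),(172,85),(177,172),(184,260)],.022)
m('back edge',[(188,298),(582,298)],.022)
d=np.load('pics/w26_d.npy')
print(bydepth('wrist',[(310,80),(318,91),(318,40),(318,10)],d,o).round(4).tolist())
print(bydepth('wrist',[(270,90),(270,60),(370,90),(370,30),(270,30)],d,o).round(4).tolist())
```

```text
right ends top (far->near) [[0.6127, -0.059, 0.022], [0.5972, -0.0591, 0.022], [0.5754, -0.0593, 0.022], [0.5523, -0.0592, 0.022]]
left ends [[0.612, 0.056, 0.022], [0.5964, 0.0559, 0.022], [0.5746, 0.0557, 0.022], [0.5515, 0.055, 0.022]]
back edge [[0.5411, 0.0545, 0.022], [0.5419, -0.0596, 0.022]]
[[0.5558, 0.0042, 0.0402], [0.5471, -0.0023, 0.0501], [0.5845, -0.002, 0.0413], [0.6052, -0.0018, 0.04]]
[[0.5488, 0.0389, 0.0236], [0.5725, 0.038, 0.0235], [0.5494, -0.0469, 0.0227], [0.5957, -0.0443, 0.0226], [0.5952, 0.0373, 0.0222]]
```

View pics/t2.png

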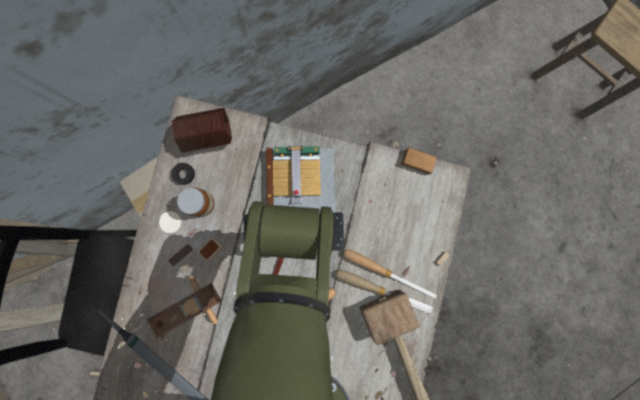

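```bash
python3 -c "
from h import *
print(ticket.hand_in())"
```

```text
the job is handed in; nothing more can be done
None
```

The four laths are in the clamp as one straight row, ends flush against the side fence, with the steel catch down behind the last lath. I handed the job in at about 22.5 s; no verdict was reported.

**How it went:** I squared laths 0 and 1 up against the cheek and pushed their ends to the fence. Laths 2 and 3 were gripped, straightened and seated against the fence in the loading bay. Then I pushed the whole row home with two fingers straddling the catch until it snapped down, and backed the gripper clear.

**Last checks:**
- **Ends:** the right ends line up within about 0.5 mm (y = -59.0 to -59.3 mm), and the row's back edge sits at x ≈ 0.541–0.542 m, at the catch's holding face.
- **Catch:** the arm's top fell from about 45.5 mm while riding on the laths to about 40 mm, its shut height, and the row stayed put when the gripper let go.
- **Other objects:** the glue jar, rosin and sanding block show no visible movement in the final top and scene pictures.

**Rough spots:**
- **First end-push:** my first end-push on lath 1 ran the fingertip partly over it, with about 14 N upward force. I redid that push with the tool turned 90°.
- **Contact forces:** the force peaks were about 19 N, seating lath 3 against the fence and again in the final push. The upward force also reached about 15 N in that push. Everything stayed well below the 40 N and 120 N limits.

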